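Hang slide carriers on the drying rail and lock the keeper

TASK

Hook every slide carrier onto the drying rail in the open part to the right of the red mark and slide it along the rail until it is wholly to the left of the mark, without lifting it over the rail there. When all of them hang there, bring the blue keeper along the rail fully home to the red mark, and only then feel the key back and forth until the hidden position is found where the red lock pin drops. Leave the cup, the timer, the small box and the brown bottle where they are.

Things in the scene. Friction and masses are not known exactly. Their poses are not given: they have to be found in the camera images.
- rack: drying rack, fixed: grey drip tray 90 x 540 x 12 mm (floor 5 mm thick), a post at each end (y = +-250 mm, 154 mm tall) and a level rail between them along the rack's y axis. Origin under the middle of the tray; x axis away from the robot, y axis along the rail to the robot's left (yaw at most 0.08 rad). Nothing stands above the rail
- rail (a point): middle of the rail, on its axis: steel bar of 12 mm diameter, its axis 139 mm above the rack's underside; axes as the rack's. The open part between the keeper (parked at the right end) and the red mark, 203 mm long, is for hooking on; the drying section left of the mark is 224 mm long
- mark (a point): red ring round the rail (6 mm wide, with a red line on the tray below): point on the rail's axis, 15 mm left of the rail's middle; axes as the rack's
- keeper (a joint): blue keeper block 52 x 48 x 36 mm (48 along the rail) riding on the rail: slide along the rack's +y, m; 0 = parked at the right end (its centre at rack y = -212 mm), 0.201 = fully home against its stop, its left face 2 mm right of the mark. Friction about 3 N. It can be drawn along by the key's bow or pushed
- key_bow (a point): centre of the bow of the key that stands in the top of the keeper (it cannot be taken out): black plate 8 mm thick (its x) x 36 mm wide (its y) x 40 mm tall, point 200 mm above the rack's underside, bow from 20 mm below to 20 mm above it; the keeper's top is 37 mm below the point. Axes turn with the key
- key (a joint): key angle about the vertical, rad: 0 = bow along the rail, positive anticlockwise from above, stops at -0.75 and 0.75, starts within 0.08 of 0; friction 0.05 N m. The lock engages at a hidden angle 0.39 to 0.75 away, on one side or the other (near the stops now and then both). The window is some 0.15 rad wide, the pin takes about 0.5 s to fall: a quick sweep misses it
- lock_pin (a joint): red lock pin, 10 mm across, in the keeper's top, 18 mm to the robot's side of the key's axis: m; 0 = up (8 mm proud, not locked), 0.006 = dropped to 2 mm proud (locked). A spring drives it down when the key is at the hidden angle; pressing it does not help. Once down it stays down, and the key resists turning with about 0.4 N m
- blue_grip (a point): grip of a slide carrier (steel basket 84 x 46 x 32 mm, weighted floor, glass slides, stem, hook; 0.11 to 0.23 kg): upright blue tab 10 mm thick (carrier x), 32 mm wide (y), 50 mm tall. Point on the carrier's centre line 147 mm above its underside; tab from 28 mm below it to 22 mm above. Stands upright on the worktop at the start, its x within 0.3 rad of world +x. May be absent (None)
- blue_hook (a point): hook of the blue carrier, below the tab, 20 mm wide (y), open downward: its roof is an inverted V (sides at 45 deg) that seats on the rail; point where the rail's top comes to lie, 115 mm above the underside, 32 mm below the grip point. The stem goes down to the basket on the -x side (12 to 17 mm off centre), the tip on the +x side (12 to 17 mm) ends 20 mm below the point. May be absent
- green_grip (a point): grip of a slide carrier (steel basket 84 x 46 x 32 mm, weighted floor, glass slides, stem, hook; 0.11 to 0.23 kg): upright green tab 10 mm thick (carrier x), 32 mm wide (y), 50 mm tall. Point on the carrier's centre line 147 mm above its underside; tab from 28 mm below it to 22 mm above. Stands upright on the worktop at the start, its x within 0.3 rad of world +x. May be absent (None)
- green_hook (a point): hook of the green carrier, below the tab, 20 mm wide (y), open downward: its roof is an inverted V (sides at 45 deg) that seats on the rail; point where the rail's top comes to lie, 115 mm above the underside, 32 mm below the grip point. The stem goes down to the basket on the -x side (12 to 17 mm off centre), the tip on the +x side (12 to 17 mm) ends 20 mm below the point. May be absent
- yellow_grip (a point): grip of a slide carrier (steel basket 84 x 46 x 32 mm, weighted floor, glass slides, stem, hook; 0.11 to 0.23 kg): upright yellow tab 10 mm thick (carrier x), 32 mm wide (y), 50 mm tall. Point on the carrier's centre line 147 mm above its underside; tab from 28 mm below it to 22 mm above. Stands upright on the worktop at the start, its x within 0.3 rad of world +x. May be absent (None)
- yellow_hook (a point): hook of the yellow carrier, below the tab, 20 mm wide (y), open downward: its roof is an inverted V (sides at 45 deg) that seats on the rail; point where the rail's top comes to lie, 115 mm above the underside, 32 mm below the grip point. The stem goes down to the basket on the -x side (12 to 17 mm off centre), the tip on the +x side (12 to 17 mm) ends 20 mm below the point. May be absent
- orange_grip (a point): grip of a slide carrier (steel basket 84 x 46 x 32 mm, weighted floor, glass slides, stem, hook; 0.11 to 0.23 kg): upright orange tab 10 mm thick (carrier x), 32 mm wide (y), 50 mm tall. Point on the carrier's centre line 147 mm above its underside; tab from 28 mm below it to 22 mm above. Stands upright on the worktop at the start, its x within 0.3 rad of world +x. May be absent (None)
- orange_hook (a point): hook of the orange carrier, below the tab, 20 mm wide (y), open downward: its roof is an inverted V (sides at 45 deg) that seats on the rail; point where the rail's top comes to lie, 115 mm above the underside, 32 mm below the grip point. The stem goes down to the basket on the -x side (12 to 17 mm off centre), the tip on the +x side (12 to 17 mm) ends 20 mm below the point. May be absent
- sample_cup: bystander: specimen cup with red lid, 61 mm across, 68 mm tall; origin under its centre
- timer: bystander: white timer 56 x 62 x 20 mm; origin under its centre
- coverslips: bystander: small white box 34 x 34 x 20 mm; origin under its centre
- dropper_oil: bystander: brown dropper bottle with black cap, 23 mm across, 58 mm tall; origin under its centre
Things that resemble listed ones, but are neither listed nor needed, are in the scene too. Leave any purple look-alike of the part that bears yellow_grip alone.

How it is judged:
By the outcome, as a careful person would: the job done as asked, in the order asked, and still so for the second after the job is handed in, with the robot touching nothing.
Of carrier_blue, carrier_green, carrier_yellow, carrier_orange only 3 to 4 are there at a start; the rules pass over those that are not, and their reading is None.
At some moment in a run one of carrier_blue, carrier_green, carrier_yellow, carrier_orange may be knocked a few centimetres aside while the robot is not near it.
It also fails if it takes over 210 s, if anything falls off the work surface, if the arm or the gripper's body presses on something with over 40 N, if the wrist force passes 120 N, or if a joint passes its speed limit or range.

ROBOT

A 6-joint arm with a two-finger parallel gripper is mounted at the origin on a cart in front of the work surface, level with it; the furniture and walls round the work are solid. World frame = base frame: x ahead of the robot, y to its left, z up, the work surface at z = 0. Lengths are in mm, angles in rad, forces in N, time in s.
With the tool pointing down it reaches from about 350 to 775 mm from the base axis. Payload 7.3 kg.
Tool frame: the origin (TCP) lies at the very end of the fingers, on their centre line; the grasp point (between the pads) lies 19 mm behind it; z points along the fingers, y is the line along which they close (so a half turn about z gives the same grasp; the last joint's range is limited). The gripper opens to 92 mm and grips with 3 to 60 N. Pads are 19 mm wide; open, the fingers measure 130 mm over their backs; the gripper's body (75 mm by 190 mm) begins 47 mm behind the grasp point.
Start: joints at [-1.321, 0.342, 1.524, -0, 1.275, -0.146], TCP at [202.435, -484.422, 226.741] pointing down, gripper open.
Joint ranges: [-2.53, 2.53], [-0.77, 2.02], [0.04, 2.7], [-1, 4.14], [0.28, 2.66], [-3.11, 3.11]. Speed limits (rad/s): [2.57, 2.57, 3.14, 3.14, 3.14, 3.14].

INTERFACE

Orientations are given as [roll, pitch, yaw] about the fixed x, y, z axes, in that order (R = Rz(yaw) Ry(pitch) Rx(roll)).
In Python, from plant import * gives the robot as it stands.
- The arm moves only by the tool arm_command, never from a script. Its arguments are lists of equal length, an entry for each row: "gripper": the finger opening in mm, from 0 to 91.8; "dp": the shift along the tool's x, y, z in units of 25 mm (1.0 is 25 mm), a list of three; "twist": the turn about the tool's z in units of 5 degrees (1.0 is 5 degrees). A call has exactly 5 rows; each row shifts and turns the commanded pose from where the row before left it, along the tool's axes as they then stand; what a row does not reach is not made up. A row lasts 1/8 s, in which the tool goes at most 62.5 mm and 10.7 degrees, less where a joint would pass 70% of its speed; a pose out of reach is approached as far as the arm can. A call is refused whole if a number of a shift passes 1 or a number of a turn 1, either way. A call with a gripper value outside its range is refused whole. The fingers move at their own pace and stop on an object; the grip force is fixed at half the most. Time passes only in rows, so rows that do not move let the fingers close, or fill a call up. It gives the time, the measured TCP pose, the force, the opening and the grip force at its end, in the units of the state.
- get_obs(): the state, without advancing time (a new reading comes with each control period).
- capture(name): name is "scene" or "top"; returns the picture (400x640x3 uint8, red, green, blue); there is no depth.
- get_calibration(name): a dict with "mtx" (3x3 intrinsics, pixels), "position" and "attitude" of the camera in the world. Camera axes: x right, y down, z forward; pixel columns grow to the right and rows downward; lengths in mm; the calibration is good to about 2 mm. A picture is of the moment at which its call begins. get_calibration takes no time and is no camera call.
- close_job(): hands the job in; it is judged then, once.
The state is a dict: "time": time; "joint_positions": joint angles; "dq": joint speeds; "tau": joint torques, N m; "tool_pos": TCP position; "tcp_rot": TCP orientation; "contact_force": force on the tool from outside, world axes, zero at the start; "moment": the same for the moment, N m; "grip_width": finger opening in mm; "finger_force": force on a finger pad.
Only numpy, scipy, OpenCV 4.12 (cv2) and the standard library are available. Lean on these libraries where they do the work, as an engineer would, in place of code of your own. Each camera call takes 0.05 s, during which the arm holds its last target. There are 200 camera calls.

## Working session

There is one attempt and no reset: what is moved stays moved. The work goes in short steps, Python scripts to look and compute and a tool call to move; the robot and the scene stay as the last step left them, time stands still between calls to the robot, and variables do not carry over. Pictures are saved under pics/ and viewed, at most 14 in all, crops included, and the job is handed in when it is done.

Besides the shell and the picture viewer there is one more tool, called by a JSON object that holds its "fn" and its "kwargs". arm_command: Moves the arm, as the interface text tells. Its arguments: {"type":"object","properties":{"gripper":{"type":"array"},"dp":{"type":"array"},"twist":{"type":"array"}},"required":["gripper","dp","twist"]}

```bash
mkdir -p pics; ls; python3 - <<'E'
from plant import *
import cv2
for n in("scene","top"):
    cv2.imwrite(f"pics/{n}0.png",capture(n)[:,:,::-1]); print(n,get_calibration(n))
o=get_obs();print(o)
E
```

```text
pics
scene {'mtx': array([[417.76712856,   0.        , 327.02810893],
       [  0.        , 417.76712856, 193.8507762 ],
       [  0.        ,   0.        ,   1.        ]]), 'position': array([ 77.66163051, 943.91419362, 688.27084319]), 'attitude': array([-2.06453143,  0.00507979, -2.6605356 ])}
top {'mtx': array([[381.00110417,   0.        , 321.04189735],
       [  0.        , 381.00110417, 199.93758485],
       [  0.        ,   0.        ,   1.        ]]), 'position': array([ 483.38303261,   44.25151806, 1398.73768165]), 'attitude': array([-3.07433104,  0.00326678, -1.54365193])}
{'time': 0.1, 'joint_positions': array([-1.32100145e+00,  3.42663223e-01,  1.52488367e+00,  1.77401627e-06,
        1.27543721e+00, -1.45997257e-01]), 'dq': array([ 0.00092201, -0.00167522, -0.00200415, -0.00012132,  0.00126534,
       -0.00082411]), 'tau': array([ 1.53997247e-03, -4.32005453e+01, -2.44693083e+01,  7.19001819e-02,
        5.25545678e-02, -5.24329414e-05]), 'tool_pos': array([ 202.34116604, -484.05370232,  226.12239273]), 'tcp_rot': array([-3.14021625e+00, -2.04105436e-04,  3.95791472e-01]), 'contact_force': array([ 0.67858913, -0.43207253, -0.37925625]), 'moment': array([ 0.00016151, -0.08737169,  0.02546479]), 'finger_force': 0.0, 'grip_width': 91.89708996052923}
```

View pics/scene0.png

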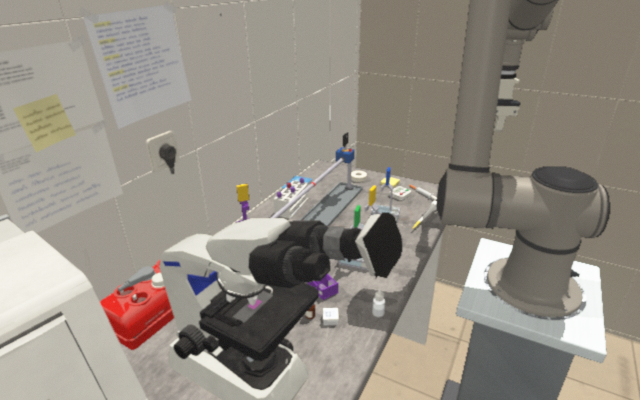

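View pics/top0.png

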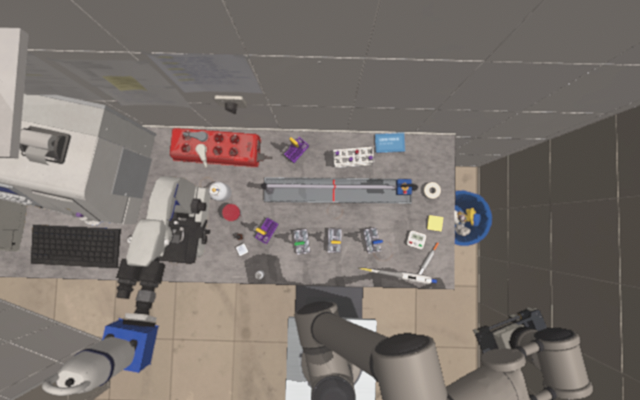

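Top view: green carrier (302,240), yellow (336,240), blue (372,238). Two purple-bodied look-alikes sit at (266,230) and (295,150), the rail runs along row 188 with the mark at (334,190), and the keeper is at (404,187). Candidates for yellow_grip are therefore (336,240), (266,230) and (295,150). I'll check them in a close crop.

```bash
python3 - <<'E'
import cv2
im=cv2.imread("pics/top0.png")
cv2.imwrite("pics/crop1.png",cv2.resize(im[130:285,230:430],None,fx=3.8,fy=3.8,interpolation=cv2.INTER_CUBIC))
im=cv2.imread("pics/scene0.png")
cv2.imwrite("pics/crop2.png",cv2.resize(im[125:275,220:450],None,fx=3.4,fy=3.4,interpolation=cv2.INTER_CUBIC))
E
```

```text
(no output)
```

View pics/crop1.png

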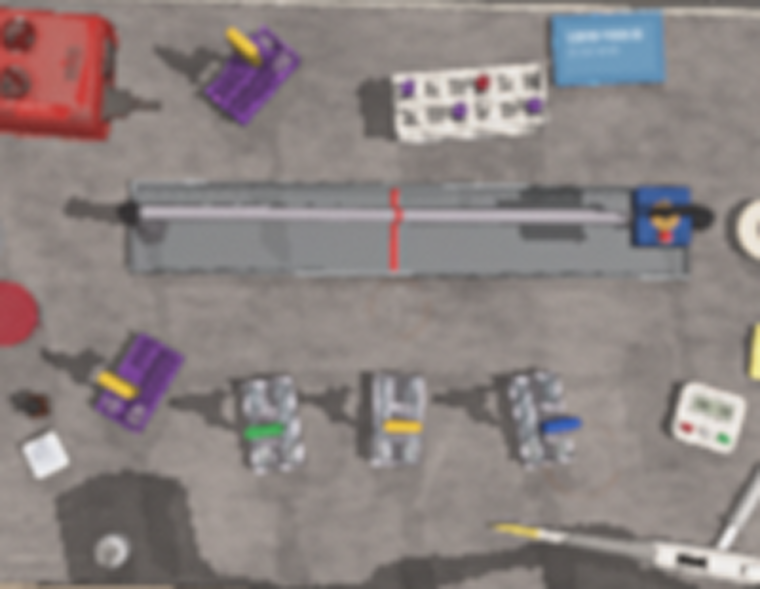

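View pics/crop2.png

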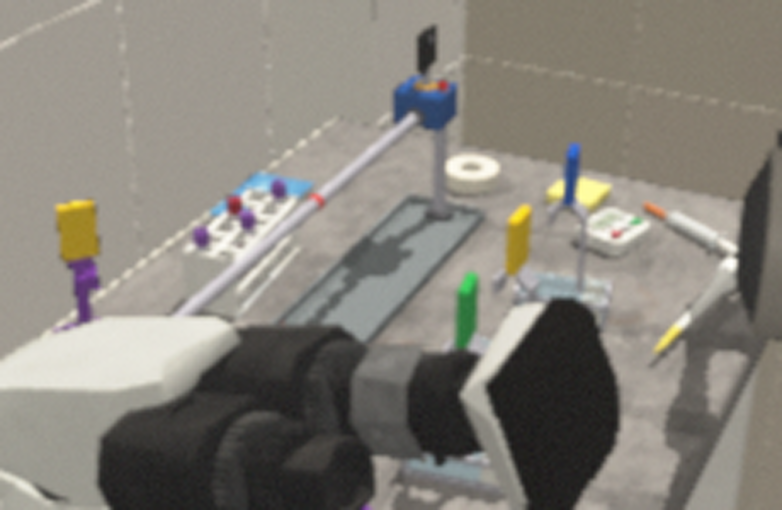

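The crops show that the yellow tab at (336,240) is on a grey steel basket, so that's the real one. Both purple-bodied ones, at (266,230) and (295,150), are look-alikes. Three carriers are present and orange is absent. Next I'll measure.

```bash
cat >h.py <<'E'
from plant import *
import numpy as np, cv2
from scipy.spatial.transform import Rotation as Ro
C={n:get_calibration(n) for n in("scene","top")}
def ray(n,p):
    c=C[n]; d=Ro.from_euler('xyz',c["attitude"]).as_matrix()@np.linalg.inv(c["mtx"])@[p[0],p[1],1.]
    return c["position"],d
def onz(n,p,z):
    o,d=ray(n,p); return o+d*(z-o[2])/d[2]
def proj(n,P):
    c=C[n]; q=c["mtx"]@Ro.from_euler('xyz',c["attitude"]).as_matrix().T@(np.array(P,float)-c["position"]); return q[:2]/q[2]
def tri(p,q):
    (a,d),(b,e)=ray("scene",p),ray("top",q)
    s=np.linalg.lstsq(np.c_[d,-e],b-a,rcond=None)[0]; u,v=a+d*s[0],b+e*s[1]
    return (u+v)/2,np.linalg.norm(u-v)
HS={"blue":((105,150,60),(125,255,255)),"green":((55,120,50),(85,255,255)),"yellow":((15,140,100),(28,255,255)),"red":((0,120,80),(6,255,255))}
def blobs(im,c,mina=8):
    h=cv2.cvtColor(im,cv2.COLOR_RGB2HSV); m=cv2.inRange(h,*map(np.array,HS[c]))
    if c=="red": m|=cv2.inRange(h,(174,120,80),(180,255,255))
    n,l,s,ct=cv2.connectedComponentsWithStats(m)
    out=[]
    for i in range(1,n):
        if s[i,4]>=mina:
            ys,xs=np.nonzero(l==i); w,v=np.linalg.eigh(np.cov(xs,ys)); 
            out.append((ct[i].round(1),int(s[i,4]),v[:,1].round(2)))
    return out
E
python3 - <<'E'
from h import *
S,T=[cv2.imread(f"pics/{n}0.png")[:,:,::-1].copy() for n in("scene","top")]
for c in HS:
    print(c,"T",[b for b in blobs(T,c) if 230<b[0][0]<430 and 130<b[0][1]<285])
    print("  S",[b for b in blobs(S,c) if 220<b[0][0]<450 and 120<b[0][1]<275])
# rail: brightest ridge per column
g=cv2.cvtColor(T,cv2.COLOR_RGB2GRAY).astype(float)
P=[]
for x in range(270,392,3):
    if 329<x<339: continue
    col=g[182:193,x]; w=np.clip(col-np.median(col),0,None); P.append(onz("top",(x,182+(w*np.arange(11)).sum()/w.sum()),139))
P=np.array(P); k=np.polyfit(P[:,1],P[:,0],1); print("rail x=",k,np.std(P[:,0]-np.polyval(k,P[:,1])))
for p in((264,186),(404,187)): print(onz("top",p,154))
for z in(5,12,139):print(z,[onz("top",p,z).round(1) for p in((334,201),(334,187))])
E
```

```text
blue T [(array([404.8, 180.8]), 16, array([-1.  ,  0.01])), (array([399.7, 191.1]), 12, array([0.22, 0.98])), (array([409. , 190.9]), 10, array([-0.37,  0.93])), (array([376.6, 241.4]), 14, array([-1. ,  0.1]))]
  S [(array([338.8, 151.1]), 8, array([-0.82,  0.58])), (array([346.6, 153.2]), 9, array([-0.99, -0.1 ])), (array([387.7, 174.1]), 27, array([-0.1 ,  0.99]))]
green T [(array([299. , 242.8]), 18, array([-0.99,  0.16]))]
  S [(array([356.8, 215.3]), 81, array([-0.1 ,  0.99]))]
yellow T [(array([293.7, 141.8]), 32, array([0.68, 0.73])), (array([260.2, 230.7]), 33, array([-0.89, -0.45])), (array([335.4, 241.6]), 17, array([-1.  ,  0.03]))]
  S [(array([242.4, 192.1]), 175, array([0.09, 1.  ])), (array([371.9, 195.1]), 98, array([-0.17,  0.99]))]
red T [(array([333.3, 189.2]), 23, array([-0.04,  1.  ])), (array([230.6, 212. ]), 224, array([-0.91, -0.42]))]
  S [(array([288.6, 184.8]), 9, array([0.08, 1.  ]))]
rail x= [-1.40572275e-02  6.15431089e+02] 0.5059895124725564
[607.90837986 239.10409245 154.        ]
[ 616.92687563 -220.22627432  154.        ]
5 [array([574.5,   3.8,   5. ]), array([626.,   5.,   5.])]
12 [array([574.,   4.,  12.]), array([625.3,   5.2,  12. ])]
139 [array([565.7,   7.7, 139. ]), array([612.3,   8.8, 139. ])]
```

```bash
cat >>h.py <<'E'
def carriers(S,T,names=("blue","green","yellow"),lim=(230,430)):
    for c in names:
        s=[b for b in blobs(S,c,6) if 220<b[0][0]<450 and 120<b[0][1]<275]; t=[b for b in blobs(T,c,6) if lim[0]<b[0][0]<lim[1] and 130<b[0][1]<285]
        for b in t:
            X=onz("top",b[0],160); v=onz("top",b[0]+5*b[2],160)-X; a=np.arctan2(v[1],v[0])-np.pi/2; a=(a+np.pi/2)%np.pi-np.pi/2
            m=[(tri(q[0],b[0]),q[1]) for q in s]; m=[(P.round(1),round(e,1),n) for (P,e),n in m if e<15]
            print(c,b[0],b[1],"z160:",X[:2].round(1),"yaw",a.round(3),"tri",m)
E
python3 - <<'E'
from h import *
S,T=[cv2.imread(f"pics/{n}0.png")[:,:,::-1].copy() for n in("scene","top")]
carriers(S,T)
o=get_obs();print(o["tool_pos"])
E
```

```text
blue [404.8 180.8] 16 z160: [ 636.7 -221.3] yaw 0.037 tri [(array([ 640.7, -221.2,  153.7]), np.float64(7.0), 8)]
blue [399.7 191.1] 12 z160: [ 602.5 -205.1] yaw -1.337 tri [(array([ 605. , -204.1,  159.3]), np.float64(5.3), 9)]
blue [409.  190.9] 10 z160: [ 603.9 -235.4] yaw 1.207 tri []
blue [376.6 241.4] 14 z160: [ 437.2 -132.7] yaw 0.126 tri [(array([ 438.1, -133.6,  150.3]), np.float64(2.6), 27)]
green [299.  242.8] 18 z160: [425.9 118.1] yaw 0.187 tri [(array([426.2, 119.3, 146.9]), np.float64(2.1), 81)]
yellow [293.7 141.8] 32 z160: [756.1 145.8] yaw -0.798 tri [(array([760.1, 147.5, 144.9]), np.float64(1.6), 175)]
yellow [260.2 230.7] 33 z160: [461.4 245.1] yaw -0.437 tri []
yellow [335.4 241.6] 17 z160: [432.9   0.5] yaw 0.057 tri [(array([433.6,   0.5, 145. ]), np.float64(2.8), 98)]
[ 202.34116604 -484.05370232  226.12239273]
```

{"fn": "arm_command", "kwargs": {"gripper": [60,60,60,60,60], "dp": [[0,0,0],[0,0,0],[0,0,0],[0,0,0],[0,0,0]], "twist": [-1,-1,-1,-1,-1]}}

```text
time: 0.72
tool_pos: [202.4, -484.2, 226.3]
tcp_rot: [-3.141, -0.001, 0.835]
contact_force: [0.3, 0.5, 0.0]
grip_width: 60.3
finger_force: 0.0
```

{"fn": "arm_command", "kwargs": {"gripper": [60,60,60,60,60], "dp": [[0,0,0],[0,0,0],[0,0,0],[0,0,0],[0,0,0]], "twist": [-1,-1,-1,-1,-1]}}

```text
time: 1.35
tool_pos: [202.4, -484.2, 226.3]
tcp_rot: [-3.141, -0.001, 1.271]
contact_force: [-0.2, 0.5, 0.4]
grip_width: 60.0
finger_force: 0.0
```

{"fn": "arm_command", "kwargs": {"gripper": [60,60,60,60,60], "dp": [[0,0,0],[0,0,0],[0,0,0],[0,0,0],[0,0,0]], "twist": [-1,-1,-1,-1,-1]}}

```text
time: 1.98
tool_pos: [202.4, -484.2, 226.3]
tcp_rot: [-3.141, -0.001, 1.708]
contact_force: [0.7, -0.5, 0.8]
grip_width: 60.3
finger_force: 0.0
```

{"fn": "arm_command", "kwargs": {"gripper": [60,60,60,60,60], "dp": [[0.85,0.74,0],[0.85,0.74,0],[0.85,0.74,0],[0.85,0.74,0],[0.85,0.74,0]], "twist": [0,0,0,0,0]}}

```text
time: 2.6
tool_pos: [280.2, -365.8, 226.4]
tcp_rot: [-3.141, -0.001, 1.705]
contact_force: [1.3, -0.3, -0.0]
grip_width: 60.2
finger_force: 0.0
```

{"fn": "arm_command", "kwargs": {"gripper": [60,60,60,60,60], "dp": [[0.85,0.74,0],[0.85,0.74,0],[0.85,0.74,0],[0.85,0.74,0],[0.85,0.74,0]], "twist": [0,0,0,0,0]}}

```text
time: 3.22
tool_pos: [357.7, -248.1, 226.5]
tcp_rot: [-3.141, -0.0, 1.705]
contact_force: [-0.2, 0.5, 1.5]
grip_width: 60.0
finger_force: 0.0
```

{"fn": "arm_command", "kwargs": {"gripper": [60,60,60,60,60], "dp": [[0.85,0.76,0],[0.85,0.76,0],[0.85,0.76,0],[0.8,0.75,0],[0.8,0.75,0]], "twist": [0,0,0,0,0]}}

```text
time: 3.85
tool_pos: [437.5, -132.8, 226.5]
tcp_rot: [-3.141, -0.0, 1.705]
contact_force: [-0.1, -0.5, -0.4]
grip_width: 60.1
finger_force: 0.0
```

{"fn": "arm_command", "kwargs": {"gripper": [60,60,60,60,60], "dp": [[0,0,0.8],[0,0,0.8],[0,0,0.8],[0,0,0.8],[0,0,0.7]], "twist": [0,0,0,0,0]}}

```text
time: 4.47
tool_pos: [436.8, -133.5, 128.2]
tcp_rot: [-3.141, -0.0, 1.705]
contact_force: [0.3, 0.1, -0.1]
grip_width: 60.0
finger_force: 0.0
```

```bash
python3 - <<'E'
from h import *
S,T=capture("scene"),capture("top")
o=get_obs();print(o["tool_pos"],o["contact_force"])
cv2.imwrite("pics/a.png",np.vstack([cv2.resize(S[125:225,330:450,::-1],(480,400)),cv2.resize(T[200:250,346:406,::-1],(480,200*2))])[:590] if 0 else np.hstack([cv2.resize(S[125:225,330:450,::-1],(400,333)),cv2.resize(T[195:261,336:416,::-1],(400,333))]))
carriers(S,T)
E
```

```text
[ 435.91064128 -133.06783977  127.51658482] [ 0.38065532 -0.26726807  0.50187045]
blue [404.9 180.7] 19 z160: [ 637.  -221.6] yaw 0.037 tri [(array([ 640.9, -221.6,  153.5]), np.float64(6.8), 8)]
blue [399.7 191.3] 13 z160: [ 601.8 -205.1] yaw -1.417 tri [(array([ 604.6, -204. ,  159.4]), np.float64(5.9), 9)]
blue [409.  190.9] 10 z160: [ 603.9 -235.4] yaw 1.207 tri []
green [300.2 242.7] 11 z160: [426.3 114.2] yaw 0.126 tri [(array([427. , 115.8, 143.6]), np.float64(3.3), 78)]
yellow [293.7 141.8] 32 z160: [756.1 145.8] yaw -0.798 tri [(array([760.1, 147.5, 144.9]), np.float64(1.6), 175)]
yellow [260.2 230.7] 33 z160: [461.4 245.1] yaw -0.437 tri []
yellow [335.3 241.5] 15 z160: [433.2   0.8] yaw -0.003 tri [(array([433.9,   0.8, 144.8]), np.float64(2.7), 95)]
```

View pics/a.png

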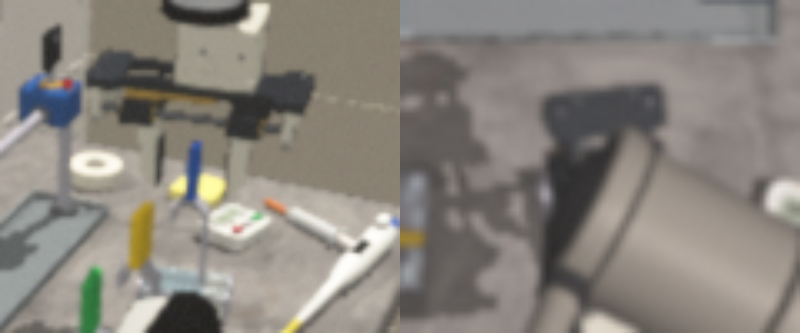

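The left half of the crop shows the blue tab at (193,175), between the two fingers. I'll close on it and lift.

{"fn": "arm_command", "kwargs": {"gripper": [5,5,5,5,5], "dp": [[0,0,0],[0,0,0],[0,0,0],[0,0,0],[0,0,0]], "twist": [0,0,0,0,0]}}

```text
time: 5.2
tool_pos: [437.2, -133.7, 129.3]
tcp_rot: [3.141, 0.0, 1.705]
contact_force: [0.1, 0.1, 0.3]
grip_width: 14.4
finger_force: 0.0
```

{"fn": "arm_command", "kwargs": {"gripper": [5,5,5,5,5], "dp": [[0,0,0],[0,0,-0.4],[0,0,-0.8],[0,0,-1],[0,0,-1]], "twist": [0,0,0,0,0]}}

```text
time: 5.82
tool_pos: [437.1, -133.6, 210.5]
tcp_rot: [3.142, 0.0, 1.705]
contact_force: [-0.2, 0.0, -1.3]
grip_width: 9.7
finger_force: 30.0
```

```bash
python3 - <<'E'
from h import *
S=capture("scene")
o=get_obs();print(o["tool_pos"],o["contact_force"],o["moment"])
cv2.imwrite("pics/b.png",cv2.resize(S[100:250,300:460,::-1],(640,600)))
E
```

```text
[ 438.57249025 -134.30323902  213.59659598] [ 1.77181117 -0.28949444  1.88681164] [-0.19716196 -0.37151309 -0.0342278 ]
```

View pics/b.png

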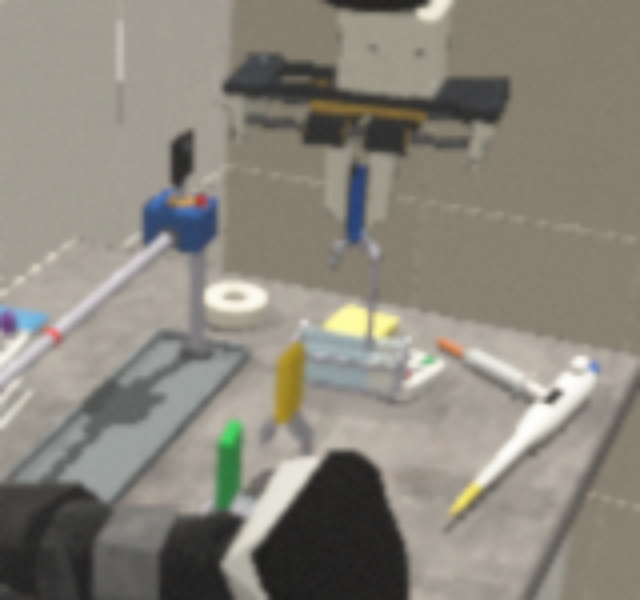

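Blue is gripped and hanging straight, with its tab at (357,205) in the crop. Next I'll carry it over the rail.

{"fn": "arm_command", "kwargs": {"gripper": [5,5,5,5,5], "dp": [[0,0,0],[0,0,0],[0.1,0.5,0],[0.2,0.9,0],[0.2,0.9,0]], "twist": [0.7,0.7,0,0,0]}}

```text
time: 6.5
tool_pos: [495.9, -120.2, 209.1]
tcp_rot: [3.141, 0.0, 1.584]
contact_force: [0.4, 0.1, -1.0]
grip_width: 10.0
finger_force: 30.0
```

{"fn": "arm_command", "kwargs": {"gripper": [5,5,5,5,5], "dp": [[0.2,0.9,0],[0.2,0.9,0],[0.2,0.9,0],[0.2,0.9,0],[0.1,0.8,0]], "twist": [0,0,0,0,0]}}

```text
time: 7.12
tool_pos: [605.6, -95.9, 208.6]
tcp_rot: [-3.141, -0.0, 1.585]
contact_force: [-0.0, 0.1, -2.1]
grip_width: 9.6
finger_force: 30.0
```

{"fn": "arm_command", "kwargs": {"gripper": [5,5,5,5,5], "dp": [[0,0.2,0],[0,0,0],[0,0,0],[0,0,0],[0,0,0]], "twist": [0,0,0,0,0]}}

```text
time: 7.75
tool_pos: [609.0, -96.8, 209.5]
tcp_rot: [3.141, 0.0, 1.582]
contact_force: [-0.2, 0.8, -1.5]
grip_width: 10.2
finger_force: 30.0
```

```bash
python3 - <<'E'
from h import *
S=capture("scene")
o=get_obs();print(o["tool_pos"],o["tcp_rot"],o["contact_force"],o["moment"])
cv2.imwrite("pics/c.png",cv2.resize(S[100:250,240:400,::-1],(640,600)))
E
```

```text
[609.10578289 -96.72372582 209.44821391] [3.14128331e+00 1.27972264e-04 1.58244580e+00] [ 0.06445229 -0.2132788  -1.16374894] [ 0.01678797 -0.11052866  0.0209207 ]
```

View pics/c.png

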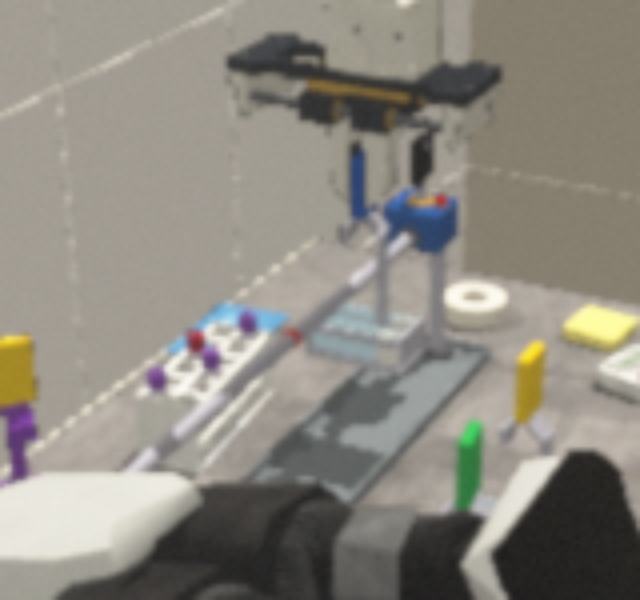

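In the crop the blue tab is above the rail line at (360,180), with the hook at (357,228) above it. It needs about 7 mm more in x, then I'll lower it.

{"fn": "arm_command", "kwargs": {"gripper": [5,5,5,5,5], "dp": [[0,0.3,0],[0,0,0.4],[0,0,0.6],[0,0,0.5],[0,0,0.3]], "twist": [0,0,0,0,0]}}

```text
time: 8.43
tool_pos: [616.2, -96.4, 162.6]
tcp_rot: [-3.14, -0.0, 1.583]
contact_force: [0.2, -0.8, -1.4]
grip_width: 9.9
finger_force: 30.0
```

{"fn": "arm_command", "kwargs": {"gripper": [5,5,5,5,5], "dp": [[0,0,0.05],[0,0,0.05],[0,0,0.04],[0,0,0],[0,0,0]], "twist": [0,0,0,0,0]}}

```text
time: 9.05
tool_pos: [616.8, -96.5, 160.9]
tcp_rot: [3.141, 0.0, 1.583]
contact_force: [-0.6, 0.5, -1.7]
grip_width: 9.8
finger_force: 30.0
```

{"fn": "arm_command", "kwargs": {"gripper": [5,5,5,5,5], "dp": [[0,0,0.04],[0,0,0.04],[0,0,0],[0,0,0],[0,0,0]], "twist": [0,0,0,0,0]}}

```text
time: 9.68
tool_pos: [617.1, -96.6, 159.2]
tcp_rot: [3.141, 0.0, 1.583]
contact_force: [0.3, 0.4, 4.4]
grip_width: 10.1
finger_force: 30.0
```

{"fn": "arm_command", "kwargs": {"gripper": [5,5,5,5,5], "dp": [[0,0,0.04],[0,0,0.04],[0,0,0],[0,0,0],[0,0,0]], "twist": [0,0,0,0,0]}}

```text
time: 10.3
tool_pos: [617.2, -96.6, 159.1]
tcp_rot: [3.139, 0.001, 1.583]
contact_force: [-4.3, 1.2, 14.7]
grip_width: 9.8
finger_force: 30.0
```

```bash
python3 - <<'E'
from h import *
S=capture("scene")
o=get_obs();print(o["tool_pos"],o["tcp_rot"],o["contact_force"],o["moment"])
cv2.imwrite("pics/d.png",cv2.resize(S[100:220,290:400,::-1],(660,600)))
E
```

```text
[617.13179389 -96.60374296 159.05279696] [3.13917794e+00 8.60007491e-04 1.58271143e+00] [-4.13984206  0.96238406 13.70733132] [ 0.13389685  0.590055   -0.00163169]
```

{"fn": "arm_command", "kwargs": {"gripper": [5,5,5,5,5], "dp": [[0,0,-0.09],[0.2,0,0],[0.4,0,0],[0.4,0,0],[0.4,0,0]], "twist": [0,0,0,0,0]}}

```text
time: 10.98
tool_pos: [616.5, -61.2, 159.1]
tcp_rot: [3.141, 0.001, 1.583]
contact_force: [0.3, -5.3, 4.8]
grip_width: 9.2
finger_force: 30.0
```

{"fn": "arm_command", "kwargs": {"gripper": [5,5,5,5,5], "dp": [[0.5,0,0],[0.5,0,0],[0.5,0,0],[0.5,0,0],[0.5,0,0]], "twist": [0,0,0,0,0]}}

```text
time: 11.6
tool_pos: [615.5, 1.5, 159.2]
tcp_rot: [3.142, 0.001, 1.583]
contact_force: [1.0, -4.7, 4.4]
grip_width: 9.5
finger_force: 30.0
```

{"fn": "arm_command", "kwargs": {"gripper": [5,5,5,5,5], "dp": [[0.5,0,0],[0.5,0,0],[0.5,0,0],[0.5,0,0],[0.5,0,0]], "twist": [0,0,0,0,0]}}

```text
time: 12.22
tool_pos: [614.5, 63.9, 159.1]
tcp_rot: [-3.141, 0.001, 1.583]
contact_force: [-0.2, -5.7, 6.1]
grip_width: 9.9
finger_force: 30.0
```

{"fn": "arm_command", "kwargs": {"gripper": [5,5,5,5,5], "dp": [[0.5,0,0],[0.5,0,0],[0.5,0,0],[0.5,0,0],[0.5,0,0]], "twist": [0,0,0,0,0]}}

```text
time: 12.85
tool_pos: [613.5, 126.2, 159.1]
tcp_rot: [-3.141, 0.001, 1.583]
contact_force: [-0.1, -6.1, 5.7]
grip_width: 9.7
finger_force: 30.0
```

{"fn": "arm_command", "kwargs": {"gripper": [5,5,5,5,5], "dp": [[0.5,0,0],[0.5,0,0],[0.5,0,0],[0.4,0,0],[0.2,0,0]], "twist": [0,0,0,0,0]}}

```text
time: 13.48
tool_pos: [612.7, 178.7, 159.1]
tcp_rot: [-3.14, 0.002, 1.583]
contact_force: [-1.4, -5.9, 6.2]
grip_width: 9.7
finger_force: 30.0
```

{"fn": "arm_command", "kwargs": {"gripper": [5,5,10,15,30], "dp": [[0.2,0,0],[0,0,0],[0,0,0],[0,0,0],[0,0,0]], "twist": [0,0,0,0,0]}}

```text
time: 14.1
tool_pos: [612.6, 184.2, 158.1]
tcp_rot: [-3.139, -0.0, 1.583]
contact_force: [0.1, -0.3, 0.1]
grip_width: 20.8
finger_force: 0.0
```

{"fn": "arm_command", "kwargs": {"gripper": [45,60,60,60,60], "dp": [[0,0,0],[0,0,-0.5],[0,0,-0.7],[0,0,-0.8],[0,0,-0.8]], "twist": [0,0,0,0,0]}}

```text
time: 14.72
tool_pos: [613.6, 183.5, 230.6]
tcp_rot: [3.141, -0.0, 1.583]
contact_force: [-0.1, 0.0, -1.3]
grip_width: 59.9
finger_force: 0.0
```

```bash
python3 - <<'E'
from h import *
S,T=capture("scene"),capture("top")
o=get_obs();print(o["tool_pos"],o["tcp_rot"],o["contact_force"],o["moment"])
a=cv2.resize(S[130:250,200:380,::-1],(450,300));b=cv2.resize(T[130:270,225:325,::-1],(300,420))
z=np.zeros((420,750,3),np.uint8);z[:300,:450]=a;z[:,450:]=b
cv2.imwrite("pics/e.png",z)
carriers(S,T,("green","yellow"))
E
```

```text
[614.68160599 183.71317352 232.3633251 ] [ 3.13588089e+00 -1.00956101e-03  1.58256963e+00] [ 1.39111609 -0.22492062 -0.48229849] [-0.00674755 -0.11732522  0.02521645]
green [301.2 242.6] 9 z160: [426.7 111. ] yaw 0.107 tri [(array([427.8, 112.8, 142.6]), np.float64(4.2), 80)]
yellow [293.7 141.8] 32 z160: [756.1 145.8] yaw -0.798 tri [(array([723.6, 132.5, 286.7]), np.float64(10.6), 10), (array([760.1, 147.5, 145.2]), np.float64(1.7), 176)]
yellow [335.3 241.7] 19 z160: [432.6   0.8] yaw 0.097 tri [(array([433.4,   0.8, 145.3]), np.float64(3.0), 97)]
```

View pics/e.png

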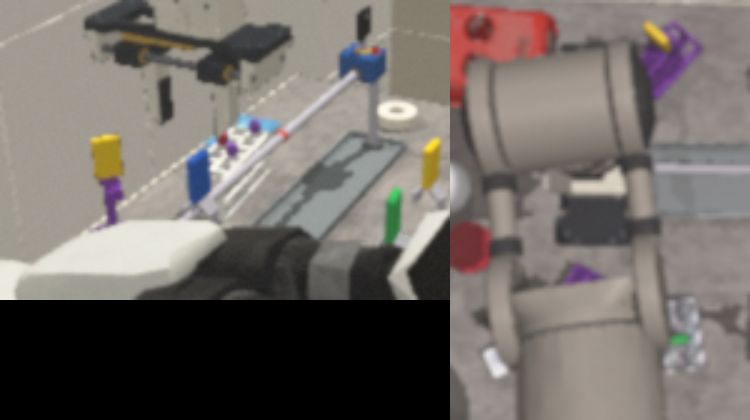

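In the scene crop, blue hangs on the rail left of the mark with its tab at (199,178). Yellow is next.

{"fn": "arm_command", "kwargs": {"gripper": [60,60,60,60,60], "dp": [[-0.7,-0.7,0],[-0.75,-0.75,0],[-0.75,-0.75,0],[-0.75,-0.75,0],[-0.75,-0.75,0]], "twist": [0,0,0,0,0]}}

```text
time: 15.45
tool_pos: [521.1, 89.3, 228.6]
tcp_rot: [-3.141, 0.0, 1.583]
contact_force: [0.9, 0.1, 0.5]
grip_width: 59.8
finger_force: 0.0
```

{"fn": "arm_command", "kwargs": {"gripper": [60,60,60,60,60], "dp": [[-0.75,-0.75,0],[-0.75,-0.75,0],[-0.75,-0.75,0],[-0.7,-0.7,0],[-0.6,-0.7,0]], "twist": [0,0,0,0,-0.4]}}

```text
time: 16.08
tool_pos: [431.0, -0.5, 228.7]
tcp_rot: [-3.141, -0.0, 1.618]
contact_force: [0.1, 0.1, 0.6]
grip_width: 59.9
finger_force: 0.0
```

{"fn": "arm_command", "kwargs": {"gripper": [60,60,60,60,60], "dp": [[0,0,0],[0,0,0],[0,0,0],[0,0,0],[0,0,0]], "twist": [0,0,0,0,0]}}

```text
time: 16.7
tool_pos: [432.0, 0.3, 228.8]
tcp_rot: [-3.141, 0.0, 1.618]
contact_force: [0.7, -0.1, 1.5]
grip_width: 60.1
finger_force: 0.0
```

```bash
python3 - <<'E'
from h import *
S,T=capture("scene"),capture("top")
o=get_obs();print(o["tool_pos"],o["tcp_rot"])
carriers(S,T,("green","yellow"))
print(blobs(S,"yellow"))
E
```

```text
[4.31907542e+02 1.59625530e-01 2.28891879e+02] [-3.14146229e+00  2.30615537e-05  1.61767878e+00]
green [299.4 242.9] 8 z160: [425.6 116.8] yaw 0.097 tri [(array([426.4, 118.4, 144. ]), np.float64(3.4), 73)]
yellow [293.7 141.8] 32 z160: [756.1 145.8] yaw -0.798 tri [(array([760.1, 147.5, 144.9]), np.float64(1.6), 175)]
yellow [260.3 230.7] 25 z160: [461.4 244.7] yaw -0.468 tri []
[(array([357.5, 134.2]), 11, array([-0.98, -0.18])), (array([242.4, 192.1]), 175, array([0.09, 1.  ])), (array([371.9, 195.1]), 99, array([-0.16,  0.99]))]
```

Yellow hasn't moved in the scene view (371.9,195.1). I'll descend, grip and lift.

{"fn": "arm_command", "kwargs": {"gripper": [60,60,60,60,60], "dp": [[0,0,0.8],[0,0,0.8],[0,0,0.8],[0,0,0.8],[0,0,0.8]], "twist": [0,0,0,0,0]}}

```text
time: 17.42
tool_pos: [431.9, 0.0, 128.4]
tcp_rot: [3.141, 0.0, 1.617]
contact_force: [0.8, 0.1, 0.3]
grip_width: 60.4
finger_force: 0.0
```

{"fn": "arm_command", "kwargs": {"gripper": [20,5,5,5,5], "dp": [[0,0,0],[0,0,0],[0,0,0],[0,0,0],[0,0,0]], "twist": [0,0,0,0,0]}}

```text
time: 18.05
tool_pos: [432.0, -0.0, 129.3]
tcp_rot: [3.141, 0.0, 1.617]
contact_force: [-0.9, -0.2, 0.1]
grip_width: 14.7
finger_force: 0.0
```

{"fn": "arm_command", "kwargs": {"gripper": [5,5,5,5,5], "dp": [[0,0,0],[0,0,0],[0,0,-0.4],[0,0,-0.8],[0,0,-0.8]], "twist": [0,0,0,0,0]}}

```text
time: 18.68
tool_pos: [431.7, 0.0, 179.9]
tcp_rot: [-3.141, 0.0, 1.618]
contact_force: [0.1, 0.4, -1.5]
grip_width: 10.1
finger_force: 30.0
```

{"fn": "arm_command", "kwargs": {"gripper": [5,5,5,5,5], "dp": [[0,0,-0.8],[0,0,-0.5],[0,0,0],[0,0,0],[0,0,0]], "twist": [0,0,0,0,0]}}

```text
time: 19.3
tool_pos: [431.4, 0.1, 210.7]
tcp_rot: [-3.14, -0.0, 1.617]
contact_force: [0.5, -0.7, -1.7]
grip_width: 10.0
finger_force: 30.0
```

```bash
python3 - <<'E'
from h import *
S,T=capture("scene"),capture("top")
print(blobs(S,"yellow"),blobs(S,"green"))
o=get_obs();print(o["tool_pos"],o["tcp_rot"],o["contact_force"],proj("scene",o["tool_pos"]+[0,0,19]))
E
```

```text
[(array([367.2, 142.6]), 16, array([-0.99, -0.11])), (array([372.6, 169.1]), 73, array([-0.04,  1.  ])), (array([242.4, 192.1]), 175, array([0.09, 1.  ]))] [(array([356.8, 215.8]), 80, array([-0.11,  0.99]))]
[4.31596798e+02 6.17941742e-02 2.10948844e+02] [-3.14051537e+00 -1.70494040e-04  1.61751842e+00] [-0.12389241  0.75538998 -0.16243324] [374.7045694  166.78615068]
```

{"fn": "arm_command", "kwargs": {"gripper": [5,5,5,5,5], "dp": [[0,0,0],[-0.4,0.5,0],[-0.4,0.8,0],[-0.4,0.8,0],[-0.4,0.8,0]], "twist": [0.4,0,0,0,0]}}

```text
time: 20.02
tool_pos: [506.3, -40.2, 211.3]
tcp_rot: [3.141, 0.0, 1.582]
contact_force: [-0.6, -0.2, -0.9]
grip_width: 9.9
finger_force: 30.0
```

{"fn": "arm_command", "kwargs": {"gripper": [5,5,5,5,5], "dp": [[-0.5,0.9,0],[-0.5,0.9,0],[-0.4,0.9,0],[-0.4,0.9,0],[-0.3,0.8,0]], "twist": [0,0,0,0,0]}}

```text
time: 20.65
tool_pos: [616.8, -91.7, 210.9]
tcp_rot: [3.142, 0.0, 1.582]
contact_force: [-0.7, 0.2, -1.7]
grip_width: 9.7
finger_force: 30.0
```

{"fn": "arm_command", "kwargs": {"gripper": [5,5,5,5,5], "dp": [[0,0.1,0],[0,0,0],[0,0,0],[0,0,0],[0,0,0]], "twist": [0,0,0,0,0]}}

```text
time: 21.28
tool_pos: [617.8, -90.2, 211.7]
tcp_rot: [3.141, 0.0, 1.583]
contact_force: [-0.5, -0.2, -0.8]
grip_width: 9.7
finger_force: 30.0
```

{"fn": "arm_command", "kwargs": {"gripper": [5,5,5,5,5], "dp": [[0,0,0.4],[0,0,0.6],[0,0,0.6],[0,0,0.3],[0,0,0.1]], "twist": [0,0,0,0,0]}}

```text
time: 21.9
tool_pos: [617.7, -90.2, 160.6]
tcp_rot: [-3.14, -0.0, 1.583]
contact_force: [-0.2, -0.4, -0.5]
grip_width: 9.9
finger_force: 30.0
```

{"fn": "arm_command", "kwargs": {"gripper": [5,5,5,5,5], "dp": [[0,0,0.04],[0,0,0.03],[0,0,0],[0,0,0],[0,0,0]], "twist": [0,0,0,0,0]}}

```text
time: 22.52
tool_pos: [618.0, -90.3, 160.1]
tcp_rot: [3.141, 0.0, 1.583]
contact_force: [0.3, -0.1, 0.3]
grip_width: 9.9
finger_force: 30.0
```

{"fn": "arm_command", "kwargs": {"gripper": [5,5,5,5,5], "dp": [[0,0,0.02],[0,0,0.02],[0,0,0],[0,0,0],[0,0,0]], "twist": [0,0,0,0,0]}}

```text
time: 23.15
tool_pos: [618.1, -90.3, 160.0]
tcp_rot: [3.14, 0.001, 1.583]
contact_force: [-2.3, 0.7, 7.6]
grip_width: 9.6
finger_force: 30.0
```

{"fn": "arm_command", "kwargs": {"gripper": [5,5,5,5,5], "dp": [[0,0,0],[0.2,0,0],[0.4,0,0],[0.5,0,0],[0.5,0,0]], "twist": [0,0,0,0,0]}}

```text
time: 23.78
tool_pos: [616.5, -51.2, 159.0]
tcp_rot: [-3.14, 0.002, 1.582]
contact_force: [-4.9, -4.7, 4.7]
grip_width: 9.8
finger_force: 30.0
```

{"fn": "arm_command", "kwargs": {"gripper": [5,5,5,5,5], "dp": [[0.5,0,0],[0.5,0,0],[0.5,0,0],[0.5,0,0],[0.5,0,0]], "twist": [0,0,0,0,0]}}

```text
time: 24.4
tool_pos: [615.6, 11.3, 158.9]
tcp_rot: [-3.139, 0.002, 1.582]
contact_force: [-5.8, -5.7, 5.8]
grip_width: 9.9
finger_force: 30.0
```

{"fn": "arm_command", "kwargs": {"gripper": [5,5,5,5,5], "dp": [[0.5,0,0],[0.5,0,0],[0.5,0,0],[0.5,0,0],[0.5,0,0]], "twist": [0,0,0,0,0]}}

```text
time: 25.02
tool_pos: [614.6, 73.7, 158.9]
tcp_rot: [-3.138, 0.003, 1.583]
contact_force: [-6.9, -5.8, 6.0]
grip_width: 9.9
finger_force: 30.0
```

{"fn": "arm_command", "kwargs": {"gripper": [5,5,5,5,5], "dp": [[0.5,0,0],[0.5,0,0],[0.4,0,0],[0.2,0,0],[0,0,0]], "twist": [0,0,0,0,0]}}

```text
time: 25.65
tool_pos: [613.9, 114.7, 158.9]
tcp_rot: [-3.138, 0.001, 1.583]
contact_force: [-7.0, -3.0, 7.1]
grip_width: 9.8
finger_force: 30.0
```

{"fn": "arm_command", "kwargs": {"gripper": [5,5,5,10,30], "dp": [[0.2,-0.05,0],[0.15,-0.05,0],[0,0,0],[0,0,0],[0,0,0]], "twist": [0,0,0,0,0]}}

```text
time: 26.28
tool_pos: [612.5, 123.6, 158.2]
tcp_rot: [-3.14, -0.0, 1.583]
contact_force: [0.1, -0.0, 0.3]
grip_width: 15.9
finger_force: 0.0
```

{"fn": "arm_command", "kwargs": {"gripper": [50,60,60,60,60], "dp": [[0,0,0],[0,0,-0.4],[0,0,-0.7],[0,0,-0.9],[0,0,-0.8]], "twist": [0,0,0,0,0]}}

```text
time: 26.9
tool_pos: [613.0, 123.5, 230.2]
tcp_rot: [3.141, -0.0, 1.583]
contact_force: [0.3, -0.4, -0.5]
grip_width: 59.3
finger_force: 0.0
```

{"fn": "arm_command", "kwargs": {"gripper": [60,60,60,60,60], "dp": [[-0.5,-0.8,0],[-0.8,-0.8,0],[-0.8,-0.8,0],[-0.8,-0.8,0],[-0.8,-0.8,0]], "twist": [0,0,0,0,0]}}

```text
time: 27.52
tool_pos: [513.4, 29.2, 229.4]
tcp_rot: [3.141, 0.0, 1.583]
contact_force: [-1.1, -0.2, -0.1]
grip_width: 60.3
finger_force: 0.0
```

```bash
python3 - <<'E'
from h import *
S,T=capture("scene"),capture("top")
o=get_obs();print(o["tool_pos"],o["tcp_rot"],o["contact_force"])
carriers(S,T)
for c in("blue","yellow","green"):print(c,[b[:2] for b in blobs(S,c,15)])
E
```

```text
[512.75636681  28.46418814 229.60531703] [3.14154012e+00 5.10428915e-04 1.58076319e+00] [ 0.42695874 -0.66871324  0.2902637 ]
blue [405.  180.8] 14 z160: [ 636.7 -222. ] yaw -0.003 tri [(array([ 640.6, -221.8,  153.8]), np.float64(6.9), 9)]
blue [279.8 184.2] 20 z160: [614.6 186.7] yaw -0.084 tri [(array([613. , 184.9, 176.9]), np.float64(0.5), 108)]
blue [399.7 191.1] 12 z160: [ 602.5 -205.1] yaw -1.337 tri [(array([ 605.6, -203.9,  159.3]), np.float64(6.6), 9)]
blue [409.  190.9] 10 z160: [ 603.9 -235.4] yaw 1.207 tri []
yellow [293.7 141.8] 32 z160: [756.1 145.8] yaw -0.798 tri [(array([760.1, 147.5, 145.2]), np.float64(1.7), 176)]
yellow [298.5 184.5] 16 z160: [615.3 125.6] yaw 0.027 tri [(array([614.4, 125. , 173.8]), np.float64(1.4), 121)]
yellow [260.5 230.8] 36 z160: [461.1 244.1] yaw -0.482 tri [(array([465.9, 208. , 386.2]), np.float64(1.7), 7)]
blue [(array([279. , 199.6]), 108), (array([171.5, 263.5]), 26), (array([200.4, 281.9]), 279)]
yellow [(array([291. , 190.7]), 121), (array([242.4, 192. ]), 176)]
green [(array([356.8, 215.4]), 82)]
```

Blue and yellow both hang seated at z≈177. Green is still at (426,119).

{"fn": "arm_command", "kwargs": {"gripper": [60,60,60,60,60], "dp": [[0.7,-0.65,0],[0.8,-0.7,0],[0.75,-0.7,0],[0.7,-0.7,0],[0.7,-0.65,0]], "twist": [0,0,0,0,0]}}

```text
time: 28.25
tool_pos: [428.0, 121.2, 229.2]
tcp_rot: [3.141, -0.0, 1.583]
contact_force: [-0.2, -0.1, -0.1]
grip_width: 60.1
finger_force: 0.0
```

{"fn": "arm_command", "kwargs": {"gripper": [60,60,60,60,60], "dp": [[0,0,0],[0,0,0],[0,0,0],[0,0,0],[0,0,0]], "twist": [-0.8,-0.8,0,0,0]}}

```text
time: 28.88
tool_pos: [428.1, 120.1, 228.7]
tcp_rot: [3.142, 0.0, 1.721]
contact_force: [-0.2, -0.1, 0.2]
grip_width: 60.0
finger_force: 0.0
```

```bash
python3 - <<'E'
from h import *
S,T=capture("scene"),capture("top")
o=get_obs();print(o["tool_pos"],o["tcp_rot"],o["contact_force"])
print([b[:2] for b in blobs(S,"green",15)],proj("scene",[426.2,119.3,147]))
E
```

```text
[428.00353372 119.994264   228.69882852] [-3.14158461e+00  8.19736234e-06  1.72161368e+00] [-0.68275215  0.10310808  0.01303247]
[(array([356.8, 215.4]), 82)] [357.22783998 215.26614751]
```

{"fn": "arm_command", "kwargs": {"gripper": [60,60,60,60,60], "dp": [[0,-0.05,0.8],[0,0,0.8],[0,0,0.8],[0,0,0.8],[0,0,0.8]], "twist": [0,0,0,0,0]}}

```text
time: 29.6
tool_pos: [426.8, 119.8, 128.1]
tcp_rot: [3.141, 0.0, 1.722]
contact_force: [-1.2, 0.2, -1.0]
grip_width: 59.8
finger_force: 0.0
```

{"fn": "arm_command", "kwargs": {"gripper": [20,5,5,5,5], "dp": [[0,0,0],[0,0,0],[0,0,0],[0,0,0],[0,0,0]], "twist": [0,0,0,0,0]}}

```text
time: 30.22
tool_pos: [426.8, 119.8, 129.0]
tcp_rot: [3.141, 0.0, 1.722]
contact_force: [0.2, -0.4, -0.1]
grip_width: 14.8
finger_force: 0.0
```

{"fn": "arm_command", "kwargs": {"gripper": [5,5,5,5,5], "dp": [[0,0,0],[0,0,0],[0,0,-0.4],[0,0,-0.8],[0,0,-0.8]], "twist": [0,0,0,0,0]}}

```text
time: 30.85
tool_pos: [426.7, 119.8, 179.8]
tcp_rot: [3.142, 0.0, 1.722]
contact_force: [0.6, 0.4, -1.9]
grip_width: 9.9
finger_force: 30.0
```

{"fn": "arm_command", "kwargs": {"gripper": [5,5,5,5,5], "dp": [[0,0,-0.8],[0,0,-0.5],[0,0,0],[0,0,0],[0,0,0]], "twist": [0.8,0.8,0,0,0]}}

```text
time: 31.48
tool_pos: [426.3, 119.7, 210.6]
tcp_rot: [-3.14, 0.0, 1.583]
contact_force: [-0.1, -0.5, -1.0]
grip_width: 9.7
finger_force: 30.0
```

```bash
python3 - <<'E'
from h import *
S,T=capture("scene"),capture("top")
o=get_obs();print(o["tool_pos"],o["tcp_rot"],o["contact_force"],[b[:2] for b in blobs(S,"green",15)],proj("scene",o["tool_pos"]+[0,0,19]))
E
```

```text
[426.45914209 119.78067432 210.74392214] [-3.14058772e+00  1.63312146e-04  1.58305990e+00] [-0.08378516 -0.025471   -1.3951668 ] [(array([355.6, 187.1]), 55)] [358.05355864 185.81058503]
```

{"fn": "arm_command", "kwargs": {"gripper": [5,5,5,5,5], "dp": [[-0.5,0.2,0],[-0.9,0.4,0],[-0.9,0.6,0],[-0.9,0.8,0],[-0.9,0.8,0]], "twist": [0,0,0,0,0]}}

```text
time: 32.2
tool_pos: [498.6, 16.5, 211.1]
tcp_rot: [-3.142, 0.0, 1.582]
contact_force: [0.0, 0.2, -1.9]
grip_width: 10.1
finger_force: 30.0
```

{"fn": "arm_command", "kwargs": {"gripper": [5,5,5,5,5], "dp": [[-0.8,0.9,0],[-0.8,0.9,0],[-0.8,0.9,0],[-0.8,0.9,0],[-0.8,0.8,0]], "twist": [0,0,0,0,0]}}

```text
time: 32.83
tool_pos: [609.8, -82.4, 210.7]
tcp_rot: [-3.141, 0.0, 1.582]
contact_force: [0.3, 0.4, -1.2]
grip_width: 10.0
finger_force: 30.0
```

{"fn": "arm_command", "kwargs": {"gripper": [5,5,5,5,5], "dp": [[0,0.3,0],[0,0,0],[0,0,0],[0,0,0],[0,0,0]], "twist": [0,0,0,0,0]}}

```text
time: 33.45
tool_pos: [616.4, -80.1, 211.5]
tcp_rot: [3.141, 0.0, 1.583]
contact_force: [0.2, 0.7, -1.5]
grip_width: 9.4
finger_force: 30.0
```

{"fn": "arm_command", "kwargs": {"gripper": [5,5,5,5,5], "dp": [[0,0,0.4],[0,0,0.6],[0,0,0.6],[0,0,0.3],[0,0,0.1]], "twist": [0,0,0,0,0]}}

```text
time: 34.08
tool_pos: [616.3, -80.5, 160.3]
tcp_rot: [-3.14, -0.0, 1.583]
contact_force: [-0.2, -0.8, -1.3]
grip_width: 9.8
finger_force: 30.0
```

{"fn": "arm_command", "kwargs": {"gripper": [5,5,5,5,5], "dp": [[0,0,0.05],[0,0,0.04],[0,0,0],[0,0,0],[0,0,0]], "twist": [0,0,0,0,0]}}

```text
time: 34.7
tool_pos: [616.6, -80.5, 159.1]
tcp_rot: [3.141, 0.0, 1.583]
contact_force: [-0.3, 0.5, -2.2]
grip_width: 9.7
finger_force: 30.0
```

{"fn": "arm_command", "kwargs": {"gripper": [5,5,5,5,5], "dp": [[0,0,0.02],[0,0,0.02],[0,0,0],[0,0,0],[0,0,0]], "twist": [0,0,0,0,0]}}

```text
time: 35.33
tool_pos: [616.8, -80.5, 158.5]
tcp_rot: [3.141, 0.0, 1.583]
contact_force: [0.0, 0.6, 5.0]
grip_width: 9.9
finger_force: 30.0
```

{"fn": "arm_command", "kwargs": {"gripper": [5,5,5,5,5], "dp": [[0.2,0,0],[0.4,0,0],[0.5,0,0],[0.5,0,0],[0.5,0,0]], "twist": [0,0,0,0,0]}}

```text
time: 35.95
tool_pos: [616.0, -28.9, 158.4]
tcp_rot: [3.141, 0.003, 1.582]
contact_force: [-0.8, -6.0, 6.0]
grip_width: 9.5
finger_force: 30.0
```

{"fn": "arm_command", "kwargs": {"gripper": [5,5,5,5,5], "dp": [[0.5,0,0],[0.5,0,0],[0.5,0,0],[0.5,0,0],[0.5,0,0]], "twist": [0,0,0,0,0]}}

```text
time: 36.58
tool_pos: [615.1, 33.5, 158.4]
tcp_rot: [-3.142, 0.003, 1.582]
contact_force: [-2.4, -6.5, 5.8]
grip_width: 9.7
finger_force: 30.0
```

{"fn": "arm_command", "kwargs": {"gripper": [5,5,5,5,5], "dp": [[0.5,0,0],[0.5,0,0],[0.2,0,0],[0,0,0],[0,0,0]], "twist": [0,0,0,0,0]}}

```text
time: 37.2
tool_pos: [614.6, 64.4, 158.4]
tcp_rot: [-3.141, 0.001, 1.583]
contact_force: [-1.6, -2.5, 7.3]
grip_width: 9.9
finger_force: 30.0
```

{"fn": "arm_command", "kwargs": {"gripper": [5,10,30,50,60], "dp": [[0,0,0],[0,0,0],[0,0,0],[0,0,0],[0,0,0]], "twist": [0,0,0,0,0]}}

```text
time: 37.83
tool_pos: [614.7, 64.7, 157.5]
tcp_rot: [-3.141, -0.0, 1.583]
contact_force: [-0.6, 0.4, 0.5]
grip_width: 35.4
finger_force: 0.0
```

{"fn": "arm_command", "kwargs": {"gripper": [60,60,60,60,60], "dp": [[0,0,-0.4],[0,0,-0.8],[0,0,-0.9],[0,0,-0.9],[0,0,-0.8]], "twist": [0,0,0,0,0]}}

```text
time: 38.45
tool_pos: [615.0, 64.6, 254.7]
tcp_rot: [3.14, 0.0, 1.583]
contact_force: [0.9, 0.1, 0.3]
grip_width: 60.2
finger_force: 0.0
```

{"fn": "arm_command", "kwargs": {"gripper": [60,60,60,60,60], "dp": [[-0.5,-0.5,0],[-0.9,-1,0],[-0.9,-1,0],[-0.9,-1,0],[-0.9,-1,0]], "twist": [0,0,0,0,0]}}

```text
time: 39.08
tool_pos: [502.9, -40.0, 253.8]
tcp_rot: [3.14, 0.0, 1.583]
contact_force: [0.7, -0.2, -0.1]
grip_width: 59.9
finger_force: 0.0
```

```bash
python3 - <<'E'
from h import *
S,T=capture("scene"),capture("top")
cv2.imwrite("pics/g_s.png",S[:,:,::-1]);cv2.imwrite("pics/g_t.png",T[:,:,::-1])
o=get_obs();print(o["tool_pos"],o["tcp_rot"],o["contact_force"])
carriers(S,T,("green","yellow","blue"))
a=cv2.resize(S[120:240,220:400,::-1],(450,300));b=cv2.resize(T[165:210,250:425,::-1],(790,203))
z=np.zeros((503,790,3),np.uint8);z[:300,:450]=a;z[300:]=b;z[:300,490:]=cv2.resize(S[125:165,325:365,::-1],(300,300))
cv2.imwrite("pics/g.png",z)
E
```

```text
[502.02643175 -40.81728789 254.04278904] [3.14118362e+00 8.90852265e-04 1.58036850e+00] [-0.37526965 -0.34945808 -0.00626623]
green [317.5 184.5] 16 z160: [616.9  63.5] yaw 0.027 tri [(array([615.8,  63.5, 174.7]), np.float64(1.0), 92)]
yellow [293.5 141.7] 33 z160: [756.4 146.5] yaw -0.776 tri [(array([760.1, 148. , 145.2]), np.float64(1.0), 175)]
yellow [298.4 184.4] 26 z160: [615.6 125.9] yaw -0.084 tri [(array([614.4, 125.2, 175.3]), np.float64(1.1), 122)]
yellow [261.  231.1] 28 z160: [460.2 242.4] yaw -0.504 tri []
blue [404.5 180.8] 17 z160: [ 636.7 -220.3] yaw 0.017 tri [(array([ 640.4, -219.8,  155.7]), np.float64(7.0), 6)]
blue [279.8 184.3] 19 z160: [614.3 186.7] yaw -0.073 tri [(array([612.8, 185. , 177. ]), np.float64(0.8), 109)]
blue [399.7 191.1] 12 z160: [ 602.5 -205.1] yaw -1.337 tri [(array([ 604.4, -204.4,  159.3]), np.float64(4.0), 8)]
blue [409.  190.9] 10 z160: [ 603.9 -235.4] yaw 1.207 tri []
```

View pics/g.png

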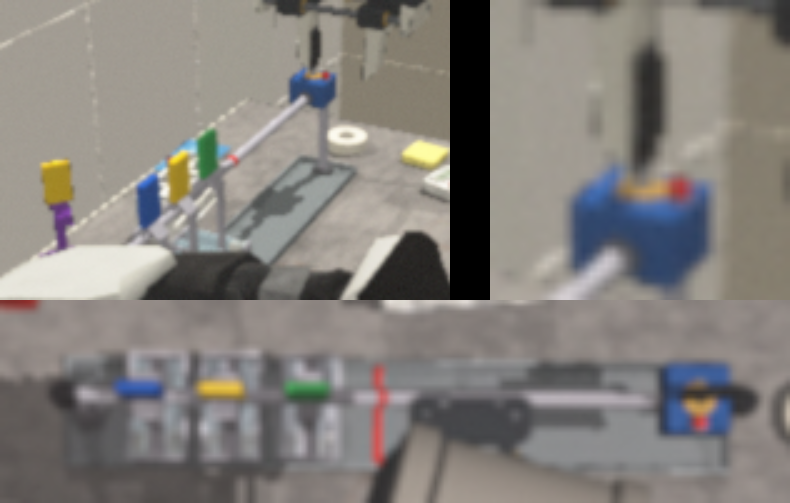

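Blue, yellow and green all hang left of the red line; the crop shows green's basket edge at column 342 and the mark at 378. I'll locate the key bow now.

```bash
python3 - <<'E'
from h import *
for f in("0","g"):
    S,T=[cv2.imread(f"pics/{n}")[:,:,::-1].copy() for n in(("scene0.png","top0.png") if f=="0" else ("g_s.png","g_t.png"))]
    r=[]
    for im,(y0,y1,x0,x1) in((S,(125,150,335,355)),(T,(178,196,400,420))):
        m=(im[y0:y1,x0:x1].max(2)<50); ys,xs=np.nonzero(m); r.append((xs.mean()+x0,ys.mean()+y0)); print(r[-1],m.sum(),xs.min()+x0,xs.max()+x0,ys.min()+y0,ys.max()+y0)
    print(tri(*r),onz("top",r[1],215))
for P in([618.5,-222,200],[618.5,-222,220],[618.5,-240,220],[618.5,-204,220],[618.5,-222,163]): print(P,proj("scene",P).round(1),proj("top",P).round(1))
E
```

```text
(np.float64(344.8095238095238), np.float64(140.0)) 21 344 346 136 144<stdin>:6: RuntimeWarning: Mean of empty slice.
  ret = ret.dtype.type(ret / rcount)
Traceback (most recent call last):
ValueError: zero-size array to reduction operation minimum which has no identity
```

```bash
python3 - <<'E'
from h import *
S,T=[cv2.imread(f"pics/{n}")[:,:,::-1].copy() for n in("scene0.png","top0.png")]
r=[]
for im,(y0,y1,x0,x1),t in((S,(125,150,335,355),70),(T,(178,196,400,422),75)):
    g=im[y0:y1,x0:x1].max(2).astype(int); m=g<t; ys,xs=np.nonzero(m); r.append((xs.mean()+x0,ys.mean()+y0)); print(r[-1],m.sum(),xs.min()+x0,xs.max()+x0,ys.min()+y0,ys.max()+y0)
print(tri(*r),onz("top",r[1],215))
for P in([618.5,-222,200],[618.5,-222,220],[618.5,-240,220],[618.5,-204,220],[618.5,-222,163]): print(P,proj("scene",P).round(1),proj("top",P).round(1))
E
```

```text
(np.float64(344.8085106382979), np.float64(139.5531914893617)) 47 343 347 134 145
(np.float64(410.54761904761904), np.float64(185.88095238095238)) 42 401 416 184 189
(array([ 621.44394747, -230.04064235,  194.80184603]), np.float64(10.527020039508816)) [ 614.43624514 -227.6236255   215.        ]
[618.5, -222, 200] [346.2 139. ] [407.7 185. ]
[618.5, -222, 220] [346.3 133.2] [409.1 184.4]
[618.5, -240, 220] [348.7 131.5] [414.9 184.5]
[618.5, -204, 220] [343.9 134.9] [403.3 184.2]
[618.5, -222, 163] [346.  149.6] [405.1 186.3]
```

{"fn": "arm_command", "kwargs": {"gripper": [60,60,60,60,60], "dp": [[-0.8,0.5,0],[-0.9,0.6,0],[-0.9,0.6,0],[-0.9,0.6,0],[-0.9,0.6,0]], "twist": [0,0,0,0,0]}}

```text
time: 39.8
tool_pos: [578.6, -148.7, 253.5]
tcp_rot: [3.14, 0.0, 1.583]
contact_force: [0.7, -0.1, -0.1]
grip_width: 59.9
finger_force: 0.0
```

{"fn": "arm_command", "kwargs": {"gripper": [60,60,60,60,60], "dp": [[-0.9,0.6,0],[-0.9,0.6,0],[-0.7,0.4,0],[-0.4,0.1,0],[0,0,0]], "twist": [0,0,0,0,0]}}

```text
time: 40.42
tool_pos: [620.9, -220.5, 252.9]
tcp_rot: [-3.142, -0.0, 1.582]
contact_force: [0.2, 0.4, -0.0]
grip_width: 60.3
finger_force: 0.0
```

{"fn": "arm_command", "kwargs": {"gripper": [60,60,60,60,60], "dp": [[0,0,0],[0,0,0],[0,0,0.4],[0,0,0.6],[0,0,0.6]], "twist": [0,0,0,0,0]}}

```text
time: 41.05
tool_pos: [620.4, -220.2, 211.3]
tcp_rot: [-3.14, -0.0, 1.583]
contact_force: [0.4, -0.2, -0.6]
grip_width: 59.6
finger_force: 0.0
```

```bash
python3 - <<'E'
from h import *
S=capture("scene")
o=get_obs();print(o["tool_pos"],o["tcp_rot"],o["contact_force"])
cv2.imwrite("pics/k.png",cv2.resize(S[105:165,315:385,::-1],(700,600),interpolation=cv2.INTER_CUBIC))
print((proj("scene",o["tool_pos"])-[315,105])*10)
E
```

```text
[ 619.55444858 -219.81740293  208.88359944] [-3.13703726e+00 -2.22541180e-03  1.58267195e+00] [-0.64742874  0.00767352 -1.86543899]
[306.69897279 315.94431053]
```

View pics/k.png

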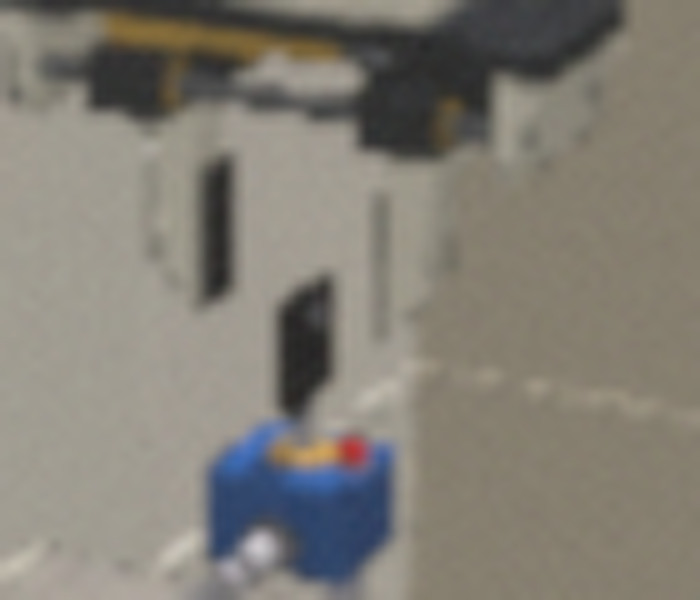

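The bow sits centred between the fingers: it is at (305,345) and the TCP projects to column 307. The red pin is at (352,452), still up. I'll lower and close.

{"fn": "arm_command", "kwargs": {"gripper": [60,60,60,60,60], "dp": [[0,0,0.4],[0,0,0.4],[0,0,0.2],[0,0,0],[0,0,0]], "twist": [0,0,0,0,0]}}

```text
time: 41.72
tool_pos: [621.0, -220.5, 188.5]
tcp_rot: [3.141, 0.0, 1.583]
contact_force: [-0.7, 0.1, 0.1]
grip_width: 60.1
finger_force: 0.0
```

{"fn": "arm_command", "kwargs": {"gripper": [30,20,14,12,11], "dp": [[0,0,0],[0,0,0],[0,0,0],[0,0,0],[0,0,0]], "twist": [0,0,0,0,0]}}

```text
time: 42.35
tool_pos: [620.7, -220.5, 188.0]
tcp_rot: [3.142, 0.0, 1.583]
contact_force: [-0.9, -0.6, 0.2]
grip_width: 14.6
finger_force: 0.0
```

{"fn": "arm_command", "kwargs": {"gripper": [9,8,7,5,5], "dp": [[0,0,0],[0,0,0],[0,0,0],[0,0,0],[0,0,0]], "twist": [0,0,0,0,0]}}

```text
time: 42.98
tool_pos: [619.2, -220.2, 187.9]
tcp_rot: [-3.138, -0.001, 1.583]
contact_force: [-5.9, 1.0, 2.6]
grip_width: 8.0
finger_force: 30.0
```

{"fn": "arm_command", "kwargs": {"gripper": [5,5,5,5,5], "dp": [[0,-0.07,0],[0.2,0,0],[0.4,0,0],[0.4,0,0],[0.4,0,0]], "twist": [0,0,0,0,0]}}

```text
time: 43.6
tool_pos: [618.5, -184.7, 188.0]
tcp_rot: [-3.141, 0.0, 1.583]
contact_force: [-0.2, -3.7, -1.1]
grip_width: 7.8
finger_force: 30.0
```

{"fn": "arm_command", "kwargs": {"gripper": [5,5,5,5,5], "dp": [[0.4,0,0],[0.4,0,0],[0.4,0,0],[0.4,0,0],[0.4,0,0]], "twist": [0,0,0,0,0]}}

```text
time: 44.22
tool_pos: [617.7, -134.8, 187.9]
tcp_rot: [-3.141, 0.0, 1.583]
contact_force: [-1.9, -3.3, 0.1]
grip_width: 7.7
finger_force: 30.0
```

{"fn": "arm_command", "kwargs": {"gripper": [5,5,5,5,5], "dp": [[0.5,0,0],[0.5,0,0],[0.5,0,0],[0.5,0,0],[0.4,0,0]], "twist": [0,0,0,0,0]}}

```text
time: 44.85
tool_pos: [616.8, -74.4, 187.9]
tcp_rot: [-3.141, -0.0, 1.583]
contact_force: [-3.8, -3.5, 1.0]
grip_width: 7.9
finger_force: 30.0
```

{"fn": "arm_command", "kwargs": {"gripper": [5,5,5,5,5], "dp": [[0.4,-0.03,0],[0.4,-0.03,0],[0.4,0,0],[0.3,0,0],[0.2,0,0]], "twist": [0,0,0,0,0]}}

```text
time: 45.48
tool_pos: [615.9, -32.4, 188.0]
tcp_rot: [3.14, 0.0, 1.583]
contact_force: [4.1, -3.1, -3.3]
grip_width: 7.8
finger_force: 30.0
```

{"fn": "arm_command", "kwargs": {"gripper": [5,5,5,5,5], "dp": [[0.1,0,0],[0.1,0,0],[0.1,0,0],[0.1,0,0],[0,0,0]], "twist": [0,0,0,0,0]}}

```text
time: 46.1
tool_pos: [615.7, -22.4, 188.0]
tcp_rot: [3.14, -0.0, 1.583]
contact_force: [4.6, -1.1, -3.2]
grip_width: 7.9
finger_force: 30.0
```

{"fn": "arm_command", "kwargs": {"gripper": [5,5,5,5,5], "dp": [[0.1,0.03,0],[0.05,0,0],[0.05,0,0],[0,0,0],[0,0,0]], "twist": [0,0,0,0,0]}}

```text
time: 46.72
tool_pos: [615.8, -19.0, 188.0]
tcp_rot: [-3.142, 0.002, 1.582]
contact_force: [2.2, -6.6, -2.5]
grip_width: 7.7
finger_force: 30.0
```

{"fn": "arm_command", "kwargs": {"gripper": [5,5,5,5,5], "dp": [[0.05,0,0],[0.05,0,0],[0,0,0],[0,0,0],[0,0,0]], "twist": [0,0,0,0,0]}}

```text
time: 47.35
tool_pos: [615.8, -18.8, 188.0]
tcp_rot: [-3.142, 0.005, 1.581]
contact_force: [2.9, -14.4, -3.0]
grip_width: 7.9
finger_force: 30.0
```

The keeper is home; the stop reaction is about 14 N. I'll ease off a little, then turn the key in slow steps.

{"fn": "arm_command", "kwargs": {"gripper": [5,5,5,5,5], "dp": [[-0.08,-0.02,0],[0,0,0],[0,0,0],[0,0,0],[0,0,0]], "twist": [0,-0.9,-0.9,-0.9,-0.9]}}

```text
time: 47.98
tool_pos: [615.6, -19.0, 188.0]
tcp_rot: [-3.141, 0.002, 1.899]
contact_force: [4.2, -7.7, -2.9]
grip_width: 7.6
finger_force: 30.0
```

```bash
cat >k.py <<'E'
from h import *
import sys
S=capture("scene");o=get_obs();print(o["tool_pos"].round(1),o["tcp_rot"][2].round(3),o["contact_force"].round(1),o["moment"].round(2))
p=proj("scene",[598,-20,165]);x,y=p.astype(int);print(p,[b for b in blobs(S,"red",2) if abs(b[0]-p).max()<15])
cv2.imwrite(f"pics/pin_{sys.argv[1]}.png",cv2.resize(S[y-35:y+25,x-35:x+25,::-1],(600,600),interpolation=cv2.INTER_CUBIC))
E
python3 k.py 1
```

```text
[615.6 -19.  188. ] 1.902 [ 4.  -8.4 -2.7] [-1.35 -0.7   0.01]
[322.684713   173.78504734] [(array([321.5, 173.5]), 4, array([0., 1.]))]
```

{"fn": "arm_command", "kwargs": {"gripper": [5,5,5,5,5], "dp": [[0,0,0],[0,0,0],[0,0,0],[0,0,0],[0,0,0]], "twist": [-0.25,-0.25,-0.25,-0.25,-0.25]}}

```text
time: 48.65
tool_pos: [615.6, -19.0, 188.0]
tcp_rot: [-3.141, 0.002, 2.006]
contact_force: [3.8, -8.1, -2.4]
grip_width: 7.9
finger_force: 30.0
```

```bash
python3 k.py 2
```

```text
[615.6 -19.  188. ] 2.007 [ 3.4 -8.7 -3. ] [-1.37 -0.76 -0.06]
[322.684713   173.78504734] []
```

{"fn": "arm_command", "kwargs": {"gripper": [5,5,5,5,5], "dp": [[0,0,0],[0,0,0],[0,0,0],[0,0,0],[0,0,0]], "twist": [-0.25,-0.25,-0.25,-0.25,0]}}

```text
time: 49.32
tool_pos: [615.6, -19.0, 188.0]
tcp_rot: [-3.141, 0.002, 2.093]
contact_force: [3.1, -7.8, -3.7]
grip_width: 7.9
finger_force: 30.0
```

```bash
python3 k.py 3
```

```text
[615.6 -19.  188. ] 2.093 [ 4.2 -8.1 -3.7] [-1.43 -0.73 -0.04]
[322.684713   173.78504734] []
```

```bash
python3 - <<'E'
import cv2,numpy as np
cv2.imwrite("pics/m.png",np.hstack([cv2.resize(cv2.imread(f"pics/pin_{i}.png")[150:500,100:500],(266,233)) for i in(1,2,3)]))
E
```

```text
(no output)
```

View pics/m.png

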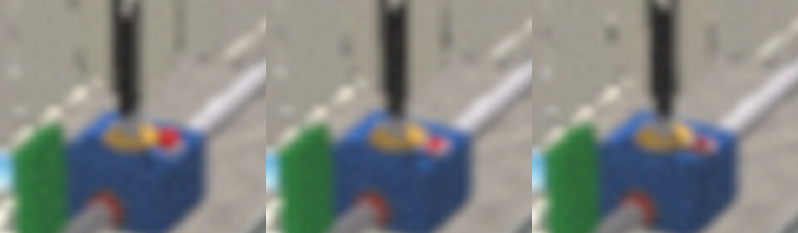

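In the three panels the red pin shrinks and sinks, from (168,138) to (435,145) to (703,146), so it is dropping. I'll dwell and confirm.

{"fn": "arm_command", "kwargs": {"gripper": [5,5,5,5,5], "dp": [[0,0,0],[0,0,0],[0,0,0],[0,0,0],[0,0,0]], "twist": [0,0,0,0,0]}}

```text
time: 50.0
tool_pos: [615.6, -19.0, 188.0]
tcp_rot: [-3.141, 0.002, 2.093]
contact_force: [3.7, -7.8, -3.2]
grip_width: 7.6
finger_force: 30.0
```

```bash
python3 k.py 4
```

```text
[615.5 -19.  188. ] 2.093 [ 3.  -7.  -3.3] [-1.43 -0.66  0.02]
[322.684713   173.78504734] []
```

{"fn": "arm_command", "kwargs": {"gripper": [5,5,5,5,5], "dp": [[0,0,0],[0,0,0],[0,0,0],[0,0,0],[0,0,0]], "twist": [0.2,0.2,0,0,0]}}

```text
time: 50.68
tool_pos: [615.6, -19.0, 188.0]
tcp_rot: [-3.141, 0.002, 2.058]
contact_force: [3.5, -8.1, -2.4]
grip_width: 7.7
finger_force: 30.0
```

```bash
python3 k.py 5;  python3 - <<'E'
import cv2,numpy as np
for i in range(1,6):
    im=cv2.imread(f"pics/pin_{i}.png")[150:500,100:500].astype(float); r=np.clip(im[100:240,200:330,2]-np.maximum(im[100:240,200:330,1],im[100:240,200:330,0])-25,0,None)
    ys,xs=np.indices(r.shape); print(i,r.sum().round(),(r*ys).sum()/r.sum(),(r*xs).sum()/r.sum())
cv2.imwrite("pics/n.png",np.hstack([cv2.resize(cv2.imread(f"pics/pin_{i}.png")[150:500,100:500],(266,233)) for i in(1,3,5)]))
E
```

```text
[615.6 -19.  188. ] 2.057 [ 4.1 -7.6 -2.3] [-1.38 -0.75 -0.09]
[322.684713   173.78504734] [(array([322. , 174.5]), 2, array([0., 1.]))]
1 60713.0 107.05825770428079 46.731737848566205
2 25890.0 113.44913093858632 43.609926612591735
3 10850.0 110.44110599078341 38.29059907834101
4 10737.0 110.54456552109528 38.085964422091834
5 30515.0 114.8030804522366 44.3726036375553
```

View pics/n.png

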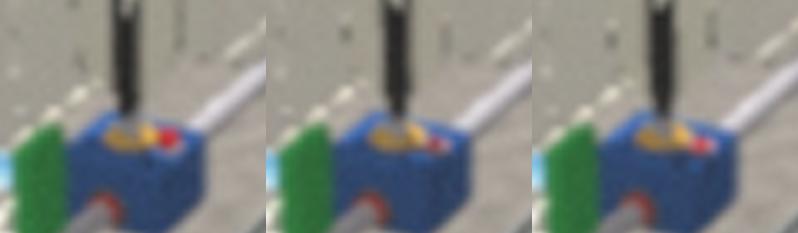

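The visible red also changes with the key angle, because the brass pointer covers it, and the moment stays small. It isn't locked yet, so I'll keep sweeping.

{"fn": "arm_command", "kwargs": {"gripper": [5,5,5,5,5], "dp": [[0,0,0],[0,0,0],[0,0,0],[0,0,0],[0,0,0]], "twist": [-0.3,-0.3,-0.3,-0.3,-0.2]}}

```text
time: 51.35
tool_pos: [615.6, -19.0, 188.0]
tcp_rot: [-3.141, 0.002, 2.18]
contact_force: [3.6, -8.4, -3.1]
grip_width: 7.6
finger_force: 30.0
```

```bash
python3 k.py 6
```

```text
[615.5 -19.  188. ] 2.181 [ 2.7 -6.7 -3.8] [-1.35 -0.75 -0.18]
[322.684713   173.78504734] []
```

{"fn": "arm_command", "kwargs": {"gripper": [5,5,5,5,5], "dp": [[0,0,0],[0,0,0],[0,0,0],[0,0,0],[0,0,0]], "twist": [-0.2,-0.2,-0.2,-0.2,-0.2]}}

```text
time: 52.02
tool_pos: [615.5, -19.0, 188.0]
tcp_rot: [-3.141, 0.002, 2.267]
contact_force: [3.2, -8.2, -2.6]
grip_width: 7.8
finger_force: 30.2
```

```bash
python3 k.py 7
```

```text
[615.5 -19.  188. ] 2.267 [ 3.7 -7.8 -3.4] [-1.32 -0.76 -0.44]
[322.684713   173.78504734] []
```

{"fn": "arm_command", "kwargs": {"gripper": [5,5,5,5,5], "dp": [[0,0,0],[0,0,0],[0,0,0],[0,0,0],[0,0,0]], "twist": [-0.2,-0.2,0,0,0]}}

```text
time: 52.7
tool_pos: [615.5, -19.0, 188.0]
tcp_rot: [-3.141, 0.002, 2.301]
contact_force: [4.1, -8.2, -2.9]
grip_width: 8.2
finger_force: 30.2
```

```bash
python3 k.py 8
```

```text
[615.5 -19.  188. ] 2.301 [ 3.6 -8.5 -3.2] [-1.27 -0.73 -0.41]
[322.684713   173.78504734] []
```

{"fn": "arm_command", "kwargs": {"gripper": [5,5,5,5,5], "dp": [[0,0,0],[0,0,0],[0,0,0],[0,0,0],[0,0,0]], "twist": [0.3,0.3,0.3,0.3,0]}}

```text
time: 53.38
tool_pos: [615.5, -19.0, 188.0]
tcp_rot: [-3.141, 0.002, 2.197]
contact_force: [3.8, -8.6, -2.7]
grip_width: 7.6
finger_force: 30.0
```

```bash
python3 k.py 9
```

```text
[615.5 -19.  188. ] 2.197 [ 4.2 -7.7 -2.9] [-1.44 -0.67 -0.04]
[322.684713   173.78504734] []
```

{"fn": "arm_command", "kwargs": {"gripper": [5,5,5,5,5], "dp": [[0,0,0],[0,0,0],[0,0,0],[0,0,0],[0,0,0]], "twist": [0.3,0.3,0.3,0.3,0]}}

```text
time: 54.05
tool_pos: [615.6, -19.0, 188.0]
tcp_rot: [-3.141, 0.002, 2.092]
contact_force: [3.1, -8.4, -2.3]
grip_width: 7.9
finger_force: 30.0
```

```bash
python3 k.py 10
```

```text
[615.6 -19.  188. ] 2.092 [ 3.2 -8.  -3. ] [-1.37 -0.71 -0.03]
[322.684713   173.78504734] []
```

```bash
python3 - <<'E'
import cv2,numpy as np
for i in range(1,11):
    im=cv2.imread(f"pics/pin_{i}.png")[150:500,100:500].astype(float); r=np.clip(im[100:240,200:330,2]-np.maximum(im[100:240,200:330,1],im[100:240,200:330,0])-25,0,None)
    ys,xs=np.indices(r.shape); print(i,r.sum().round(),(r*ys).sum()/r.sum(),(r*xs).sum()/r.sum())
cv2.imwrite("pics/n2.png",np.hstack([cv2.resize(cv2.imread(f"pics/pin_{i}.png")[200:450,200:500],(200,167),interpolation=cv2.INTER_AREA) for i in(3,7,8,10)]))
E
```

```text
1 60713.0 107.05825770428079 46.731737848566205
2 25890.0 113.44913093858632 43.609926612591735
3 10850.0 110.44110599078341 38.29059907834101
4 10737.0 110.54456552109528 38.085964422091834
5 30515.0 114.8030804522366 44.3726036375553
6 8841.0 109.16841986200656 36.10564415790069
7 9929.0 111.56309799576997 38.469130828885085
8 13623.0 111.67048374073258 39.1116494164281
9 7594.0 108.1860679483803 33.757045035554384
10 12297.0 110.26721964706839 35.13938358949337
```

View pics/n2.png

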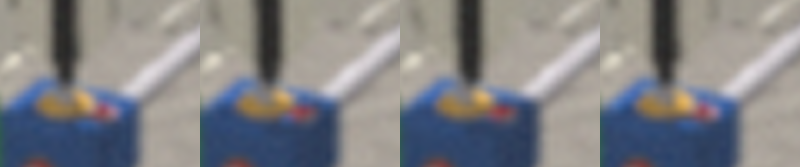

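{"fn": "arm_command", "kwargs": {"gripper": [5,5,5,5,5], "dp": [[0,0,0],[0,0,0],[0,0,0],[0,0,0],[0,0,0]], "twist": [0.5,0.5,0.6,0.6,0]}}

```text
time: 54.72
tool_pos: [615.6, -19.0, 188.0]
tcp_rot: [-3.141, 0.003, 1.901]
contact_force: [3.6, -8.4, -3.2]
grip_width: 8.2
finger_force: 30.1
```

```bash
cat >r.py <<'E'
import cv2,numpy as np,sys
for i in sys.argv[1:]:
    im=cv2.imread(f"pics/pin_{i}.png")[150:500,100:500].astype(float); q=im[100:240,200:330]; r=np.clip(q[:,:,2]-q[:,:,:2].max(2)-25,0,None)
    ys,xs=np.indices(r.shape); print(i,r.sum().round(),((r*ys).sum()/r.sum()).round(1),((r*xs).sum()/r.sum()).round(1),r.max())
E
python3 k.py 11; python3 r.py 1 11
```

```text
[615.6 -19.  188. ] 1.901 [ 4.1 -8.4 -3.9] [-1.39 -0.78  0.38]
[322.684713   173.78504734] []
1 60713.0 107.1 46.7 114.0
11 24554.0 112.9 43.0 69.0
```

Back at the original angle, the red area has fallen from 61k to 25k and sits lower. The key now resists with about 0.4 N m in both directions, so it is locked. I'll relax the key, release it and retreat.

{"fn": "arm_command", "kwargs": {"gripper": [5,5,5,5,5], "dp": [[0,0,0],[0,0,0],[0,0,0],[0,0,0],[0,0,0]], "twist": [-0.5,-0.5,-0.3,0,0]}}

```text
time: 55.4
tool_pos: [615.6, -19.0, 188.0]
tcp_rot: [-3.141, 0.003, 2.014]
contact_force: [4.0, -7.8, -2.4]
grip_width: 7.8
finger_force: 30.0
```

{"fn": "arm_command", "kwargs": {"gripper": [10,15,25,35,40], "dp": [[0,0,0],[0,0,0],[0,0,0],[0,0,0],[0,0,0]], "twist": [0,0,0,0,0]}}

```text
time: 56.02
tool_pos: [615.3, -17.3, 188.0]
tcp_rot: [-3.142, -0.0, 2.015]
contact_force: [-0.7, -0.5, -0.9]
grip_width: 38.3
finger_force: 0.0
```

{"fn": "arm_command", "kwargs": {"gripper": [45,45,45,45,45], "dp": [[0,0,0],[0,0,-0.5],[0,0,-0.8],[0,0,-0.9],[0,0,-0.9]], "twist": [0,0,0,0,0]}}

```text
time: 56.65
tool_pos: [615.4, -17.5, 267.2]
tcp_rot: [3.141, 0.001, 2.015]
contact_force: [0.4, 0.1, -0.8]
grip_width: 45.1
finger_force: 0.0
```

{"fn": "arm_command", "kwargs": {"gripper": [45,45,45,45,45], "dp": [[-0.5,-0.5,-0.5],[-0.8,-0.8,0],[-0.8,-0.8,0],[-0.8,-0.8,0],[-0.8,-0.8,0]], "twist": [0,0,0,0,0]}}

```text
time: 57.28
tool_pos: [570.5, -142.6, 278.1]
tcp_rot: [-3.141, 0.0, 2.014]
contact_force: [0.5, 0.3, 0.1]
grip_width: 45.1
finger_force: 0.0
```

{"fn": "arm_command", "kwargs": {"gripper": [45,45,45,45,45], "dp": [[-0.8,-0.8,0],[-0.8,-0.8,0],[-0.5,-0.5,0],[0,0,0],[0,0,0]], "twist": [0,0,0,0,0]}}

```text
time: 57.9
tool_pos: [546.8, -210.1, 278.0]
tcp_rot: [3.141, -0.0, 2.015]
contact_force: [-0.1, 0.9, 0.6]
grip_width: 45.1
finger_force: 0.0
```

```bash
python3 k.py 12; python3 r.py 1 11 12;python3 - <<'E'
from h import *
S,T=capture("scene"),capture("top")
carriers(S,T)
print([b[:2] for b in blobs(T,"red")])
h=np.zeros((600,790,3),np.uint8)
h[:300,:400]=cv2.resize(S[140:230,230:350,::-1],(400,300),interpolation=cv2.INTER_CUBIC)
h[:300,410:]=cv2.resize(S[150:190,300:350,::-1],(380,300),interpolation=cv2.INTER_CUBIC)
h[300:]=cv2.resize(T[160:225,250:421,::-1],(790,300),interpolation=cv2.INTER_CUBIC)
cv2.imwrite("pics/fin.png",h)
E
```

```text
[ 546.9 -209.9  278. ] 2.015 [0.3 1.3 0.2] [-0.   -0.13 -0.02]
[322.684713   173.78504734] []
1 60713.0 107.1 46.7 114.0
11 24554.0 112.9 43.0 69.0
12 5652.0 116.5 51.5 32.0
blue [280.8 184.2] 20 z160: [614.7 183.5] yaw -0.084 tri [(array([613.3, 181.9, 175.7]), np.float64(0.6), 113)]
green [317.6 184.6] 13 z160: [616.6  63.2] yaw 0.047 tri [(array([615.2,  63. , 174.3]), np.float64(0.3), 104)]
yellow [293.7 141.8] 32 z160: [756.1 145.8] yaw -0.798 tri [(array([760.1, 147.5, 144.9]), np.float64(1.6), 175)]
yellow [298.4 184.4] 25 z160: [615.6 125.9] yaw -0.063 tri [(array([614.2, 125. , 175.6]), np.float64(0.6), 120)]
yellow [260.3 230.8] 34 z160: [461.1 244.7] yaw -0.459 tri []
[(array([215.8, 147.6]), 2177), (array([333.5, 182. ]), 10), (array([333. , 194.5]), 12), (array([230.7, 212. ]), 223)]
```

View pics/fin.png

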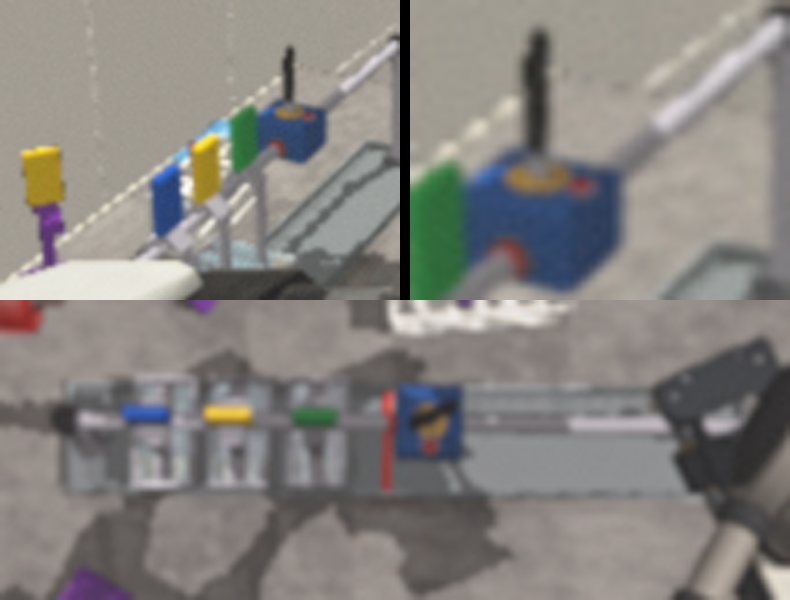

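The final picture shows the pin nearly flush at (580,185), the keeper against the mark, and all three carriers hanging to its left. The arm is clear, so I'm handing in.

```bash
python3 -c "
from plant import *
print(close_job())"
```

```text
the job is handed in; nothing more can be done
None
```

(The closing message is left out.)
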